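# Clear a jammed sensor module from the chute and pack the carton tray snug

### The job

A sensor module has turned across the feed chute and is jammed under the flanges of its guide rails: push it back up onto the chute's level loading shelf, then lift it out. Lay every module end to end in the white carton tray, flat on its floor, and fill the length that is left with packer blocks standing across the tray, choosing the ones that together fill it snugly (about 5 mm to spare in all) without forcing anything. Leave the spare packers on the bench and do not disturb the other things on it.

Things in the scene. Friction and masses are not known exactly. Their poses are not given: they have to be found in the camera images.
- chute: Fixed aluminium feed chute on short pipe legs. Origin on the bench, x up the chute, y across, z up. A level shelf 90 mm above the bench runs from the crease (x = 30 mm) to x = 150 mm, 150 mm wide, edges 22 mm high at the sides, 9 mm at the far end. From the crease the pan slopes down towards -x at 0.28 rad for 220 mm: floor z = 90 mm - 0.2875 * (30 mm - x).
- throat (a point): On the pan's surface, mid-width, at x = -90 mm, z = 55 mm of the chute: the upper end of the throat. Two steel guide rails, 45 mm high, square to the pan, stand 58 mm apart inside from here down to x = -167 mm, where a 28 mm high stop bar closes the outlet; from here up they flare evenly to 130 mm apart at x = 11 mm. A module passes the throat lengthwise but not lying across.
- flange_end (a point): On the pan's surface, mid-width, near x = -15 mm of the chute: up to here flanges, 3 mm thick with their underside 42 mm above the pan, turn inwards 8 mm from the tops of both rails. The open slot between them is 42 mm wide along the throat and widens with the flare. Above here the chute is open.
- crease (a point): On the chute's floor, mid-width, where the slope meets the level shelf (chute x = 30 mm, z = 90 mm); axes as the chute's. Parts stay where they are left on slope and shelf: friction holds them.
- shelf_mid (a point): On the level loading shelf's surface, mid-width, 60 mm beyond the crease, 90 mm above the bench.
- tray: Fixed white carton base tray, origin on the bench under its centre, x along its length, z up. Inside 241 mm long (x) and 51 mm wide (y); floor 3 mm above the bench, walls 4 mm thick with their top 14 mm above the bench.
- tray_in (a point): Centre of the tray's inner floor, 3 mm above the bench; axes as the tray's.
- module_1: Sensor module: black box 66 x 46 x 32 mm with a grey lid, small green window and connector, 0.18 kg. Origin: centre of its underside; x along the 66 mm length, y along the 46 mm width, z up out of the lid. This one lies across the chute (its length across it, within about 10 degrees, lid up, tilted with the slope), jammed at the lower end of the flare, its origin about 86 mm down the slope from the crease, near x = -52 mm in the chute's frame.
- module_2: Sensor module: black box 66 x 46 x 32 mm with a grey lid, small green window and connector, 0.18 kg. Origin: centre of its underside; x along the 66 mm length, y along the 46 mm width, z up out of the lid. Waits on the bench, lid up; may be absent.
- module_3: Sensor module: black box 66 x 46 x 32 mm with a grey lid, small green window and connector, 0.18 kg. Origin: centre of its underside; x along the 66 mm length, y along the 46 mm width, z up out of the lid. Waits on the bench, lid up; may be absent. At least one of modules 2 and 3 is there.
- packer_16: Rigid packer block of brown laminated board, 16 mm thick (its x axis, the direction in which it fills the tray's length), 46 mm wide (y), 32 mm tall, standing on the bench. Origin: centre of its underside. It goes into the tray as it stands, its thickness along the tray.
- packer_22: Rigid packer block of brown laminated board, 22 mm thick (its x axis, the direction in which it fills the tray's length), 46 mm wide (y), 32 mm tall, standing on the bench. Origin: centre of its underside. It goes into the tray as it stands, its thickness along the tray.
- packer_30: Rigid packer block of brown laminated board, 30 mm thick (its x axis, the direction in which it fills the tray's length), 46 mm wide (y), 32 mm tall, standing on the bench. Origin: centre of its underside. It goes into the tray as it stands, its thickness along the tray.
- packer_46: Rigid packer block of brown laminated board, 46 mm thick (its x axis, the direction in which it fills the tray's length), 46 mm wide (y), 32 mm tall, standing on the bench. Origin: centre of its underside. It goes into the tray as it stands, its thickness along the tray.
- packer_52: Rigid packer block of brown laminated board, 52 mm thick (its x axis, the direction in which it fills the tray's length), 46 mm wide (y), 32 mm tall, standing on the bench. Origin: centre of its underside. It goes into the tray as it stands, its thickness along the tray.
- tape_roll: Clear tape roll, ring 90 mm across, 24 mm high; origin centre of underside. Loose bystander, not part of the job.
- marker: White marker pen, 136 mm long, 16 mm thick, lying; origin under its middle. Loose bystander, not part of the job.
- spray_bottle: Clear bottle with orange cap, 68 mm across, 170 mm tall; origin centre of underside. Loose bystander, not part of the job.
- probe: Black cylindrical water probe, 32 mm thick, 160 mm long, lying; origin under its middle. Loose bystander, not part of the job.
- screwdriver: Screwdriver, 180 mm long, lying. Loose bystander, not part of the job.
Things that resemble listed ones, but are neither listed nor needed, are in the scene too. Leave any pink or yellow look-alike of the packer_30 alone.

How it is judged:
By the outcome, as a careful person would: the job done as asked, in the order asked, and still so for the second after the job is handed in, with the robot touching nothing.
Of module_2, module_3 only 1 to 2 are there at a start; the rules pass over those that are not, and their reading is None.
At some moment in a run one of module_2, module_3, packer_22, packer_30, packer_52 may be knocked a few centimetres aside while the robot is not near it.
It also fails if it takes over 200 s, if anything falls off the work surface, if the arm or the gripper's body presses on something with over 40 N, if the wrist force passes 120 N, or if a joint passes its speed limit or range.

### The arm

A 6-joint arm with a two-finger parallel gripper is mounted at the origin on the work surface. World frame = base frame: x ahead of the robot, y to its left, z up, the work surface at z = 0. Lengths are in m, angles in degrees, forces in N, time in s.
With the tool pointing down it reaches from about 0.225 to 0.875 m from the base axis. Payload 3.4 kg.
Tool frame: the origin (TCP) lies midway between the tips of the shut fingers; the grasp point (between the pads) lies ctrl.hold_point_z behind it (ctrl.hold_point_z is the distance from the TCP to the grasp point, in m); z points along the fingers, y is the line along which they close (so a half turn about z gives the same grasp; the last joint's range is limited). The gripper opens to 85 mm and grips with 20 to 120 N. Pads are 22 mm wide; open, the fingers measure 114 mm over their backs; the gripper's body (76 mm by 85 mm) begins 54 mm behind the grasp point. The pads swing forward as they close: fully open they stand 13 mm farther back than shut.
Start: joints at [57.525, 15.808, 86.224, -0, 77.962, -6.933], TCP at [0.248, 0.519, 0.231] pointing down, gripper open.
Joint ranges: [-165.64, 165.64], [-43.16, 119.46], [12.63, 154.43], [-67.54, 247.53], [6.08, 155.33], [-154.97, 154.97]. Speed limits (degrees/s): [147.25, 147.25, 180, 180, 180, 180].

### API

Orientations are given as a 3x3 rotation matrix whose columns are the frame's x, y, z axes.
In Python, from rig import sensors, optics, order, look_for, mark_of, ctrl gives the robot as it stands.
- The arm moves only by the tool jog_arm, never from a script. Its argument "rows" is a list of rows, each an object with "delta_rot": the turn, a rotation vector about the tool's x, y, z in rad, a list of three; "translation": the shift along the tool's x, y, z in m, a list of three; "hand": the finger opening in m, from 0 to 0.0854. In form: [{"delta_rot": [wx, wy, wz], "translation": [dx, dy, dz], "hand": hand}, ...]. A call has 1 to 10 rows; each row shifts and turns the commanded pose from where the row before left it, along the tool's axes as they then stand; what a row does not reach is not made up. A row lasts 1/10 s, in which the tool goes at most 50 mm and 8.59 degrees, less where a joint would pass 70% of its speed; a pose out of reach is approached as far as the arm can. A call is refused whole if a number of a shift passes 0.05 or a number of a turn 0.15, either way. A call with a gripper value outside its range is refused whole. The fingers move at their own pace and stop on an object; "squeeze" is the grip in N (left out, the last holds). Time passes only in rows, so rows that do not move let the fingers close. It gives the time, the measured TCP pose, the force, the opening and the grip force at its end, in the units of the state.
- sensors.sense(): the state, without advancing time (a new reading comes with each control period).
- optics.snapshot(name): name is "side" or "top" or "wrist"; returns (picture, depth): 400x640x3 uint8, red, green, blue; 400x640 float32, m along the optical axis (not along the pixel's ray), 0 where there is no reading.
- optics.camera_params(name): a dict with "camera_matrix" (3x3 intrinsics, pixels), "position" and "rotation" of the camera in the world. Camera axes: x right, y down, z forward; pixel columns grow to the right and rows downward; lengths in m; the calibration is good to about 2 mm. The wrist camera is an equidistant fisheye: a pixel r from the principal point sees the ray r / f radians off the axis. A picture is of the moment at which its call begins: read the wrist's pose just before it. camera_params takes no time and is no camera call; for the wrist camera it gives the pose at the moment of the call.
- order.job_done(): hands the job in; it is judged then, once.
Trained networks look in the newest picture that a camera, given by its name, has taken for a name from the list of things; names that differ only in an ending like _2 or _b are one class to them, and where a whole thing is asked for, a point or a joint stands for the part that bears it (a point fixed in the world has none). Each returns a list of dicts, best first, with "confidence" (0 to 1); they miss things now and then, are a little off and sometimes report something else, mostly with a low value. They report only what shows in the picture. A call takes as long as a camera call. They do not tell look-alikes from the thing itself.
- look_for(target, camera): "at" ([column, row] in pixels, amid what is visible of it).
- mark_of(target, camera): "at" ([column, row] in pixels: a listed point, or the origin of a listed thing).
The state is a dict: "t": time; "joints": joint angles; "qd": joint speeds; "joint_torque": joint torques, N m; "ee_pos": TCP position; "tcp_rot": TCP orientation; "force": force on the tool from outside, world axes, zero at the start; "torque": the same for the moment, N m; "opening": opening from 0.0 (shut) to 1.0 (fully open); "grasp_force": force on a finger pad.
Only numpy, scipy, OpenCV 4.12 (cv2) and the standard library are available. Lean on these libraries where they do the work, as an engineer would, in place of code of your own. Each camera call takes 0.05 s, during which the arm holds its last target. There are 200 camera calls.

## Working session

There is one attempt and no reset: what is moved stays moved. The work goes in short steps, Python scripts to look and compute and a tool call to move; the robot and the scene stay as the last step left them, time stands still between calls to the robot, and variables do not carry over. Pictures are saved under pics/ and viewed, at most 14 in all, crops included, and the job is handed in when it is done.

Besides the shell and the picture viewer there is one more tool, called after "Call:" in YAML: its name, and indented under it one key for each argument. jog_arm: Moves the arm, as the interface text tells. Its arguments: {"type":"object","properties":{"rows":{"type":"array","items":{"type":"object","properties":{"delta_rot":{"type":"array","items":{"type":"number"}},"translation":{"type":"array","items":{"type":"number"}},"hand":{"type":"number"}}}},"squeeze":{"type":"number"}},"required":["rows"]}

```bash
ls; mkdir -p pics
python3 - <<'E'
from rig import sensors, optics, ctrl
import cv2, numpy as np
s=sensors.sense(); print(s['t'],s['ee_pos'],s['tcp_rot'],ctrl.hold_point_z,s['opening'])
for n in ('top','side'):
    im,d=optics.snapshot(n); p=optics.camera_params(n); print(n,p)
    cv2.imwrite(f'pics/{n}0.png',im[:,:,::-1]); np.save(f'pics/{n}0_d.npy',d)
E
```

```text
pics
0.0 [0.24761621 0.51835344 0.23044371] [[-9.02252128e-01  4.31207744e-01 -9.89166217e-04]
 [ 4.31208812e-01  9.02250891e-01 -1.51315769e-03]
 [ 2.39990787e-04 -1.79178693e-03 -9.99998366e-01]] 0.0187 1.0030347002776294
top {'camera_matrix': array([[432.85999049,   0.        , 319.9825771 ],
       [  0.        , 432.85999049, 201.58006244],
       [  0.        ,   0.        ,   1.        ]]), 'position': array([ 0.41491088, -0.09146204,  1.56655526]), 'rotation': array([[-0.0069828 , -0.99413755,  0.10789703],
       [-0.99989482,  0.00556985, -0.01339124],
       [ 0.01271177, -0.10797919, -0.99407188]])}
side {'camera_matrix': array([[392.01566354,   0.        , 324.55555712],
       [  0.        , 392.01566354, 197.59218759],
       [  0.        ,   0.        ,   1.        ]]), 'position': array([-0.04383043, -0.74639499,  0.62694467]), 'rotation': array([[ 0.71079481, -0.36731464,  0.59987557],
       [-0.70339737, -0.36911655,  0.60744145],
       [-0.00169814, -0.85371713, -0.52073427]])}
```

View pics/top0.png

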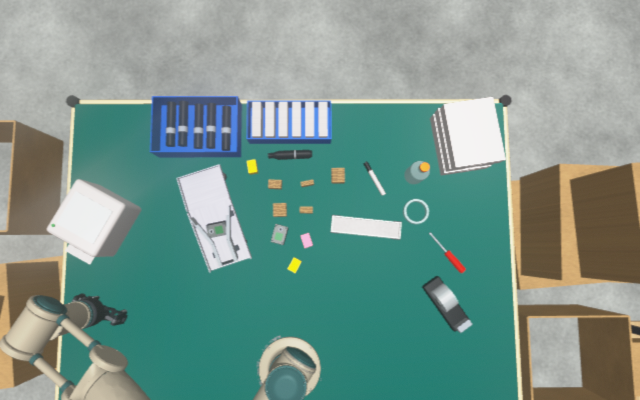

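View pics/side0.png

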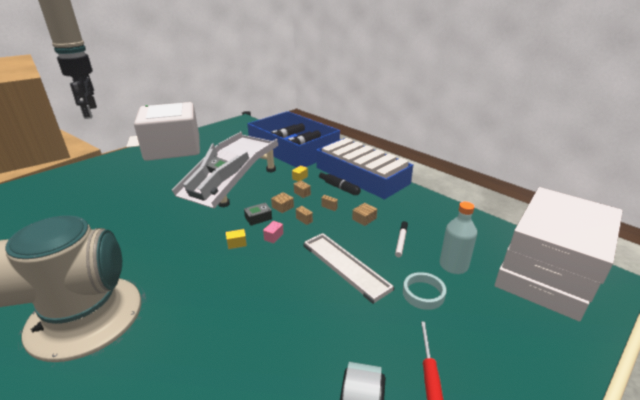

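```bash
cat > h.py <<'E'
from rig import sensors, optics, order, look_for, mark_of, ctrl
import cv2, numpy as np
def deproj(cam,px,z=None,d=None,P=None):
    """world point of pixel px on plane z or with depth d"""
    P=P or optics.camera_params(cam); K=P['camera_matrix']
    r=np.array([(px[0]-K[0,2])/K[0,0],(px[1]-K[1,2])/K[1,1],1.])
    w=P['rotation']@r
    return P['position']+w*(d if d is not None else (z-P['position'][2])/w[2])
def cloud(cam,d):
    P=optics.camera_params(cam);K=P['camera_matrix'];v,u=np.mgrid[:400,:640]
    r=np.stack([(u-K[0,2])/K[0,0],(v-K[1,2])/K[1,1],np.ones(u.shape)],-1)*d[...,None]
    return r@P['rotation'].T+P['position']
E
python3 - <<'E'
from h import *
d=np.load('pics/top0_d.npy')
for n in ['chute','throat','flange_end','crease','shelf_mid','tray','module_1','packer_16','packer_22','packer_30','packer_46','packer_52']:
  for f in (look_for,mark_of):
    r=[x for x in f(n,'top') if x['confidence']>.15][:6] if not (f is look_for and n in('throat','flange_end','crease','shelf_mid')) else []
    for x in r:
        c,q=[int(round(v)) for v in x['at']]
        dd=d[min(max(q,0),399),min(max(c,0),639)]
        print(n,f.__name__,round(x['confidence'],2),np.round(x['at'],1),deproj('top',x['at'],d=dd).round(3))
E
```

```text
chute call 0.87 [209.8 214.9] [0.532 0.266 0.083]
chute call 0.81 [214.7 214.4] [0.534 0.25  0.08 ]
throat call 0.78 [221.  238.6] [0.452 0.233 0.054]
throat call 0.21 [292. 152.] [ 0.762 -0.012  0.031]
flange_end call 0.85 [214.3 218.3] [0.521 0.254 0.07 ]
crease call 0.7 [208.6 203.5] [0.57  0.268 0.097]
shelf_mid call 0.55 [203.2 188.7] [0.622 0.289 0.09 ]
tray call 0.61 [365.9 222.9] [ 0.506 -0.278  0.002]
tray call 0.62 [363.9 226.3] [ 0.494 -0.27   0.006]
module_1 call 0.67 [277.2 234.4] [0.466 0.04  0.028]
module_1 call 0.57 [216.8 230.2] [0.479 0.239 0.096]
module_1 call 0.67 [277.9 232.7] [0.472 0.037 0.032]
module_1 call 0.62 [216.2 228.7] [0.484 0.241 0.094]
packer_16 call 0.7 [337.  175.1] [ 0.677 -0.174  0.03 ]
packer_16 call 0.68 [279.  210.8] [0.55  0.034 0.028]
packer_16 call 0.62 [305.4 237.8] [ 0.453 -0.06   0.032]
packer_16 call 0.59 [253.9 166.3] [0.711 0.125 0.03 ]
packer_16 call 0.56 [294.4 263.5] [ 0.363 -0.021  0.033]
packer_16 call 0.43 [274.3 186.2] [0.638 0.051 0.029]
packer_16 call 0.7 [278.2 206.5] [0.565 0.037 0.028]
packer_16 call 0.6 [256.1 168.6] [0.7
[... 2192 characters left out ...]
.47 [274.  186.7] [0.635 0.052 0.036]
packer_52 call 0.7 [337.  175.1] [ 0.677 -0.174  0.03 ]
packer_52 call 0.68 [279.  210.8] [0.55  0.034 0.028]
packer_52 call 0.62 [305.4 237.8] [ 0.453 -0.06   0.032]
packer_52 call 0.59 [253.9 166.3] [0.711 0.125 0.03 ]
packer_52 call 0.56 [294.4 263.5] [ 0.363 -0.021  0.033]
packer_52 call 0.43 [274.3 186.2] [0.638 0.051 0.029]
packer_52 call 0.7 [278.2 206.5] [0.565 0.037 0.028]
packer_52 call 0.6 [256.1 168.6] [0.704 0.118 0.018]
packer_52 call 0.54 [306.6 209.1] [ 0.555 -0.064  0.028]
packer_52 call 0.49 [304.2 239.8] [ 0.446 -0.055  0.029]
packer_52 call 0.48 [303.6 190.1] [ 0.627 -0.053  0.002]
packer_52 call 0.47 [274.  186.7] [0.635 0.052 0.036]
```

Top view: the jammed module is at (217,230) across the chute. One bench module sits at (278,233), so module_3 (or module_2) is absent. Brown packers are at (338,175), (279,210), (274,184), (306,183) and (306,209), and the pink (306,240) and yellow (252,166), (294,265) look-alikes are to be avoided. Two modules take 132 mm, leaving 109 mm, so the packers are 52+30+22 = 104 mm.

```bash
cat >> h.py <<'E'
def rects(im,d,cam='top',zmin=.02,zmax=.04,box=None):
    X=cloud(cam,d); hsv=cv2.cvtColor(im,cv2.COLOR_RGB2HSV)
    m=((X[...,2]>zmin)&(X[...,2]<zmax)&(d>0)).astype(np.uint8)
    n,l,st,c=cv2.connectedComponentsWithStats(m,connectivity=4); out=[]
    for i in range(1,n):
        if not 20<st[i,4]<2000: continue
        P=X[l==i]; r=cv2.minAreaRect((P[:,:2]*1000).astype(np.float32))
        out.append((c[i].round(1),st[i,4],np.round(r[0],1),np.round(r[1],1),round(r[2],1),np.median(P[:,2]).round(3),hsv[l==i].mean(0).round(0)))
    return out
E
python3 - <<'E'
from h import *
im=cv2.imread('pics/top0.png')[:,:,::-1].copy(); d=np.load('pics/top0_d.npy')
for r in rects(im,d): print(*r)
X=cloud('top',d)
# tray: white pixels low
hsv=cv2.cvtColor(im,cv2.COLOR_RGB2HSV)
m=((hsv[...,1]<60)&(hsv[...,2]>120)&(X[...,2]<.03)).astype(np.uint8); m[:, :325]=0; m[:,407:]=0; m[:205]=0;m[245:]=0
r=cv2.minAreaRect((X[m>0][:,:2]*1000).astype(np.float32)); print('tray',r, np.median(X[m>0][:,2]))
# chute fit on known profile
from scipy.optimize import least_squares
sel=(X[...,2]>.025)&(X[...,0]>.35)&(X[...,0]<.74)&(X[...,1]>.15)&(X[...,1]<.4)&(d>0)
sel[:, :150]=0
P=X[sel]
def loc(p,Q):
    c,s=np.cos(p[2]),np.sin(p[2]); q=Q[:,:2]-p[:2]
    return np.c_[q@[c,s],q@[-s,c],Q[:,2]]
def z0(x): return np.where(x>.03,.09,.09-.2875*(.03-x))
p0=np.array([.537,.261,.318])
def cost(p):
    L=loc(p,P); x,y=L[:,0],L[:,1]
    # silhouette extents: points beyond outline penalised, plus floor profile
    inn=(abs(y)<.02)&(x>-.06*0+.0)&(x<.14)
    return inn,L
inn,L=cost(p0); print(np.median(L[inn][:,2]-z0(L[inn][:,0])))
R=cv2.minAreaRect((P[:,:2]*1000).astype(np.float32)); print('chute rect',R)
c=cv2.resize(im[150:280,170:410],None,fx=3.3,fy=3.3,interpolation=cv2.INTER_CUBIC)
cv2.imwrite('pics/crop1.png',c[:,:,::-1])
P=optics.camera_params('wrist'); print(P, sensors.sense()['ee_pos'])
E
```

```text
[159.1 110.5] 61 [914.  471.7] [33.  88.5] 68.2 0.032 [109. 120. 112.]
[204.  117.8] 175 [866.  287.7] [172.4 160.1] 0.8 0.035 [110.  82. 113.]
[173.3 124.3] 115 [868.1 417.6] [ 26.7 162.7] 83.5 0.035 [107.  72. 104.]
[229.3 115.3] 23 [900.5 214.8] [ 6.8 59.1] 81.6 0.034 [111.  75. 109.]
[436.5 144.8] 108 [ 786.5 -537. ] [215.9   4.9] 8.5 0.031 [ 22.   9. 120.]
[207.4 150.8] 123 [761.3 309.7] [105.9 321.1] 21.0 0.031 [109. 120. 115.]
[156.9 138.6] 47 [816.8 475.3] [92.1  4.5] 1.0 0.032 [107. 127. 114.]
[228.7 141.4] 23 [800.5 217.4] [54.   7.3] 0.6 0.034 [109.  70.  93.]
[276.3 141.2] 59 [802.2  40. ] [155.1   4.6] 89.3 0.033 [110. 128. 109.]
[314.7 141.2] 37 [801.9 -97.5] [104.9   3. ] 89.8 0.032 [109. 137. 107.]
[290.6 153.9] 319 [756.3  -3.2] [ 32.2 156.3] 2.4 0.029 [99. 34. 79.]
[251.3 166. ] 113 [712.1 134.5] [47.8 30.2] 9.3 0.031 [ 30. 202. 234.]
[337. 175.] 190 [ 677.8 -174.1] [43.9 52.5] 89.5 0.032 [ 20. 102. 185.]
[593.1 227. ] 378 [  488.1 -1089.5] [374.6  12.9] 2.7 0.03 [ 17. 111.  97.]
[274.  183.5] 113 [648.   52.2] [44.8 30.2] 85.9 0.032 [ 19. 101. 186.]
[306.2 182.5] 6
[... 1012 characters left out ...]
375, -287.6737976074219), (269.0497741699219, 123.83905029296875), 83.69374084472656) 0.0037085172234220254
-0.0005764955398932792
chute rect ((536.0697021484375, 217.99977111816406), (336.35595703125, 236.3030242919922), 16.565086364746094)
{'camera_matrix': array([[309.70691629,   0.        , 318.6866698 ],
       [  0.        , 309.70691629, 196.94830724],
       [  0.        ,   0.        ,   1.        ]]), 'position': array([0.18072865, 0.55069373, 0.37395105]), 'rotation': array([[ 4.30512564e-01,  8.61746473e-01,  2.68424939e-01],
       [ 9.02584478e-01, -4.11178291e-01, -1.27568308e-01],
       [ 4.38968034e-04,  2.97195943e-01, -9.54816411e-01]])} [0.24792842 0.51883654 0.23134385]
```

View pics/crop1.png

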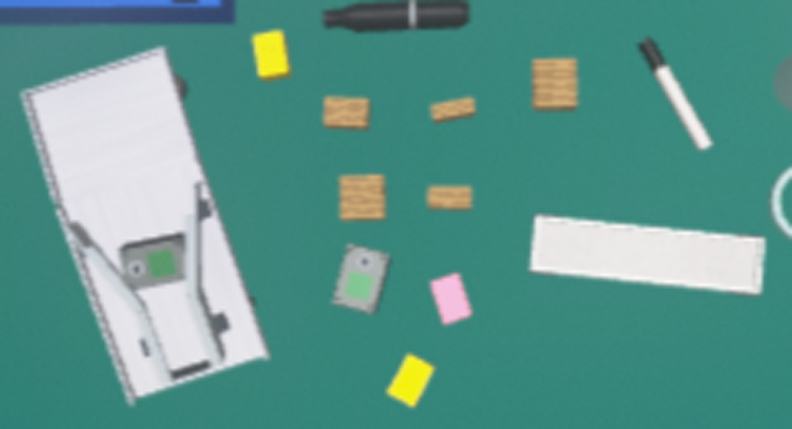

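Crop: brown packers sized from depth: 52 at (338,175), 30 at (274,184), 22 at (305,209); spares 46 at (279,209) and 16 at (306,183). The pink and yellow ones are decoys. The bench module is at (278,234), and the jammed module shows its lid and green window in the chute.

```bash
cat >> h.py <<'E'
from scipy.spatial.transform import Rotation as Ro
def Rz(yaw,tilt=0,flip=1):
    """tool y along world heading yaw+90 (tool x = -heading yaw), pointing down; tilt: z leans towards heading yaw"""
    c,s=np.cos(yaw),np.sin(yaw); z=np.array([np.sin(tilt)*c,np.sin(tilt)*s,-np.cos(tilt)])
    y=flip*np.array([-s,c,0]); return np.c_[np.cross(y,z),y,z]
def plan(pos,R,s=None):
    s=s or sensors.sense(); R0=np.array(s['tcp_rot']); rv=Ro.from_matrix(R0.T@R).as_rotvec()
    dp=np.array(pos)-s['ee_pos']
    print('rot',rv.round(4),'n',int(np.ceil(abs(rv).max()/.14)),'| trans(after rot)',(R.T@dp).round(4),'n',int(np.ceil(np.linalg.norm(dp)/.045)),'| trans(before)',(R0.T@dp).round(4))
E
cat > fit.py <<'E'
from h import *
from scipy.optimize import minimize
im=cv2.imread('pics/top0.png')[:,:,::-1].copy(); d=np.load('pics/top0_d.npy')
X=cloud('top',d); hsv=cv2.cvtColor(im,cv2.COLOR_RGB2HSV)
# chute: pixels in its silhouette
m=((X[...,2]>.022)&(X[...,2]<.14)).astype(np.uint8); m[:162]=0; m[:, :170]=0; m[:,256:]=0; m[275:]=0
m[155:175,243:]=0
n,l,st,c=cv2.connectedComponentsWithStats(m); i=1+st[1:,4].argmax(); m=l==i
P=X[m]; r=cv2.minAreaRect((P[:,:2]*1000).astype(np.float32)); print('chute',r)
g=np.deg2rad(18.2)
def loc(p,Q):
    c,s=np.cos(p[2]),np.sin(p[2]); q=Q[:,:2]-p[:2]
    return np.c_[q@[c,s],q@[-s,c],Q[:,2]]
yaw=np.deg2rad(r[2]) if r[2]<45 else np.deg2rad(r[2]-90)
c,s=np.cos(yaw),np.sin(yaw); ctr=np.array(r[0])/1000
# rect spans x -181..150 -> centre at -15.7 mm
p=np.array([ctr[0]+.0157*c,ctr[1]+.0157*s,yaw]); print('chute pose',p)
L=loc(p,P)
print('ext',np.percentile(L[:,0],[0,1,99,100]),np.percentile(L[:,1],[0,1,99,100]))
# module_1: lid points ~32mm above pan, between rails
h=(L[:,2]-(.09-.2875*(.03-L[:,0])))*np.cos(.28)
k=(abs(h-.032)<.005)&(abs(L[:,1])<.04)&(L[:,0]>-.11)&(L[:,0]<0)
q=L[k]; print(k.sum(),q.mean(0)); sl=np.c_[q[:,0]/np.cos(.28),q[:,1]]*1000
print('lid rect in slope coords',cv2.minAreaRect(sl.astype(np.float32)), 'z med h',np.median(h[k]))
f=(abs(L[:,1])<.03)&(L[:,0]>.0)&(L[:,0]<.14); print('floor err',np.median(L[f][:,2]-np.where(L[f][:,0]>.03,.09,.09-.2875*(.03-L[f][:,0]))))
for ab in ((-.15,-.11),(-.05,-.02)):   # rails
    k=(abs(h-.045)<.006)&(L[:,0]>ab[0])&(L[:,0]<ab[1])&(abs(L[:,1])<.07); print('rails y',L[k&(L[:,1]>0)][:,1].mean(),L[k&(L[:,1]<0)][:,1].mean())
# tray
m=((hsv[...,1]<60)&(hsv[...,2]>120)&(X[...,2]<.03)&(X[...,2]>-.01)).astype(np.uint8); m[:, :325]=0; m[:,407:]=0; m[:210]=0;m[243:]=0
n,l,st,c=cv2.connectedComponentsWithStats(m); i=1+st[1:,4].argmax()
print('tray',cv2.minAreaRect((X[l==i][:,:2]*1000).astype(np.float32)))
a=p[2]; ux=np.array([np.cos(a)*np.cos(.28),np.sin(a)*np.cos(.28),np.sin(.28)]); nn=np.array([-np.cos(a)*np.sin(.28),-np.sin(a)*np.sin(.28),np.cos(.28)])
cr=np.array([p[0]+.03*np.cos(a),p[1]+.03*np.sin(a),.09])
print('crease',cr)
R=Rz(a,.28); plan(cr-.13*ux+nn*.13,R); plan(cr-.13*ux+nn*.006,R)
E
python3 fit.py
```

```text
chute ((522.7369384765625, 255.4907684326172), (342.081787109375, 152.17835998535156), 18.011653900146484)
chute pose [0.53766754 0.26034537 0.31436266]
ext [-0.18674089 -0.17837667  0.15077394  0.15534089] [-0.0760892  -0.07526032  0.07358139  0.07608919]
232 [-0.06002352 -0.00142097  0.09716135]
lid rect in slope coords ((-71.49498748779297, -3.4902496337890625), (75.5044174194336, 66.04462432861328), 77.93895721435547) z med h 0.031551280615705016
floor err -0.0005317599392661576
rails y 0.026551824167784496 -0.02719677403378948
rails y 0.050307417126326665 -0.050321303908267986
tray ((492.3604736328125, -277.6607360839844), (255.42562866210938, 64.80451965332031), 83.69374084472656)
crease [0.56619735 0.26962169 0.09      ]
rot [-0.1063 -0.2663 -0.7551] n 6 | trans(after rot) [-0.0478 -0.3354  0.0682] n 8 | trans(before) [-0.278  -0.1985  0.0523]
rot [-0.1063 -0.2663 -0.7551] n 6 | trans(after rot) [-0.0478 -0.3354  0.1922] n 9 | trans(before) [-0.3029 -0.1749  0.1715]
```

Call:
jog_arm:
  rows:
    - {"delta_rot": [-0.0177, -0.0444, -0.1259], "translation": [0, 0, 0], "hand": 0}
    - {"delta_rot": [-0.0177, -0.0444, -0.1259], "translation": [0, 0, 0], "hand": 0}
    - {"delta_rot": [-0.0177, -0.0444, -0.1259], "translation": [0, 0, 0], "hand": 0}
    - {"delta_rot": [-0.0177, -0.0444, -0.1259], "translation": [0, 0, 0], "hand": 0}
    - {"delta_rot": [-0.0177, -0.0444, -0.1259], "translation": [0, 0, 0], "hand": 0}
    - {"delta_rot": [-0.0177, -0.0444, -0.1259], "translation": [0, 0, 0], "hand": 0}

```text
t: 1.7
ee_pos: [0.2478, 0.519, 0.2314]
tcp_rot: [[-0.912, -0.315, 0.264], [-0.302, 0.949, 0.087], [-0.278, -0.001, -0.961]]
force: [-0.8, 0.3, 0.1]
opening: 0.005
grasp_force: 0.0
```

Call:
jog_arm:
  rows:
    - {"delta_rot": [0, 0, 0], "translation": [-0.006, -0.042, 0.0085], "hand": 0}
    - {"delta_rot": [0, 0, 0], "translation": [-0.006, -0.042, 0.0085], "hand": 0}
    - {"delta_rot": [0, 0, 0], "translation": [-0.006, -0.042, 0.0085], "hand": 0}
    - {"delta_rot": [0, 0, 0], "translation": [-0.006, -0.042, 0.0085], "hand": 0}
    - {"delta_rot": [0, 0, 0], "translation": [-0.006, -0.042, 0.0085], "hand": 0}
    - {"delta_rot": [0, 0, 0], "translation": [-0.006, -0.042, 0.0085], "hand": 0}
    - {"delta_rot": [0, 0, 0], "translation": [-0.006, -0.042, 0.0085], "hand": 0}
    - {"delta_rot": [0, 0, 0], "translation": [-0.006, -0.042, 0.0085], "hand": 0}
    - {"delta_rot": [0, 0, 0], "translation": [0, 0, 0], "hand": 0}
    - {"delta_rot": [0, 0, 0], "translation": [0, 0, 0], "hand": 0}

```text
t: 2.7
ee_pos: [0.414, 0.2184, 0.1793]
tcp_rot: [[-0.915, -0.306, 0.263], [-0.294, 0.952, 0.085], [-0.276, 0.0, -0.961]]
force: [1.0, 0.5, 0.4]
opening: 0.001
grasp_force: 0.0
```

```bash
cat >> h.py <<'E'
def chute():
    a=.31436; e=np.array([np.cos(a),np.sin(a),0])
    return a,np.array([.56620,.26962,.09]),e*np.cos(.28)+[0,0,np.sin(.28)],-e*np.sin(.28)+[0,0,np.cos(.28)],e
def rays(P,uv):
    K=P['camera_matrix']; uv=np.atleast_2d(uv).astype(float)
    v=(uv-[K[0,2],K[1,2]])/K[0,0]; r=np.linalg.norm(v,axis=1,keepdims=True)
    return np.c_[v/np.maximum(r,1e-9)*np.sin(r),np.cos(r)]@P['rotation'].T
def wcloud(P,d):
    v,u=np.mgrid[:400,:640]; K=P['camera_matrix']
    r=rays(P,np.c_[u.ravel(),v.ravel()]); zc=(r@P['rotation'])[:,2]
    return (P['position']+r*(d.ravel()/np.maximum(zc,.05))[:,None]).reshape(400,640,3)
def wsnap(name):
    P=optics.camera_params('wrist'); im,d=optics.snapshot('wrist'); cv2.imwrite(f'pics/{name}.png',im[:,:,::-1]); return P,im,d
E
python3 - <<'E'
from h import *
a,cr,u,n,e=chute(); s=sensors.sense(); print(s['t'],s['ee_pos'],s['force'],s['opening'])
plan(cr-.13*u+n*.007,Rz(a,.28))
P,im,d=wsnap('w1'); X=wcloud(P,d); Q=X-cr; y=np.cross([0,0,1],e)
S,Y,H=Q@u,Q@y,Q@n
f=(abs(Y)<.015)&(S>-.19)&(S<-.14)&(d>0); print('pan h',np.median(H[f]))
k=(abs(H-.032)<.005)&(abs(Y)<.04)&(S>-.14)&(S<-.05)&(d>0)
print(k.sum(),cv2.minAreaRect((np.c_[S[k],Y[k]]*1000).astype(np.float32)))
for ab in((-.19,-.14),(-.075,-.05)):
  for sg in(1,-1):
    k=(abs(H-.044)<.004)&(S>ab[0])&(S<ab[1])&(sg*Y>.015)&(sg*Y<.065)&(d>0); print(ab,sg,k.sum(),np.percentile(Y[k],[2,98]) if k.any() else '')
E
```

```text
2.7 [0.41404375 0.21841851 0.17929121] [0.98409877 0.5150074  0.41270567] 0.0011533958962253235
rot [-0.0006 -0.0003 -0.0033] n 1 | trans(after rot) [0.0004 0.0016 0.1232] n 3 | trans(before) [0.0004 0.0017 0.1232]
pan h 0.20890792194458171
2157 ((-86.57084655761719, 0.0861358642578125), (66.49082946777344, 46.00523376464844), 84.05876159667969)
(-0.19, -0.14) 1 1053 [0.02119088 0.03280972]
(-0.19, -0.14) -1 1080 [-0.03288831 -0.02094271]
(-0.075, -0.05) 1 289 [0.03998477 0.05508482]
(-0.075, -0.05) -1 327 [-0.05541363 -0.04002942]
```

View pics/w1.png

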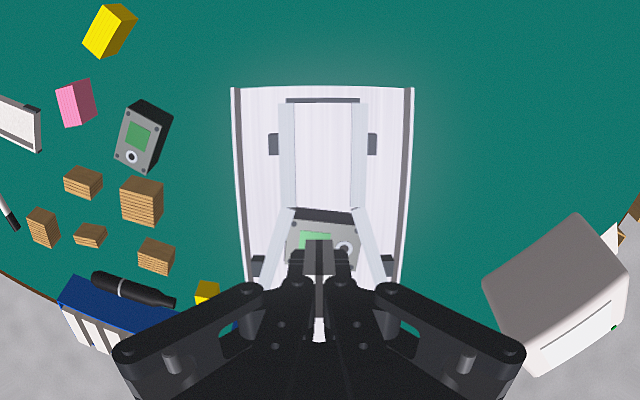

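Wrist view: module lid at (325,235) below the fingertips, with the slot between the flanges at (295–352) clear and symmetric. Inserting closed fingers below the module.

Call:
jog_arm:
  rows:
    - {"delta_rot": [0, 0, -0.003], "translation": [0, 0.0016, 0.03], "hand": 0}
    - {"delta_rot": [0, 0, 0], "translation": [0, 0, 0.03], "hand": 0}
    - {"delta_rot": [0, 0, 0], "translation": [0, 0, 0.02], "hand": 0}
    - {"delta_rot": [0, 0, 0], "translation": [0, 0, 0.02], "hand": 0}
    - {"delta_rot": [0, 0, 0], "translation": [0, 0, 0.012], "hand": 0}
    - {"delta_rot": [0, 0, 0], "translation": [0, 0, 0.011], "hand": 0.006}
    - {"delta_rot": [0, 0, 0], "translation": [0, 0, 0], "hand": 0.006}
    - {"delta_rot": [0, 0, 0], "translation": [0, 0, 0], "hand": 0.006}

```text
t: 3.55
ee_pos: [0.4452, 0.2329, 0.0612]
tcp_rot: [[-0.912, -0.314, 0.263], [-0.302, 0.949, 0.086], [-0.277, -0.001, -0.961]]
force: [-0.3, 0.1, -0.0]
opening: 0.073
grasp_force: 0.0
```

Call:
jog_arm:
  rows:
    - {"delta_rot": [0, 0, 0], "translation": [-0.004, 0, 0], "hand": 0.006}
    - {"delta_rot": [0, 0, 0], "translation": [-0.004, 0, 0], "hand": 0.006}
    - {"delta_rot": [0, 0, 0], "translation": [-0.004, 0, 0], "hand": 0.006}
    - {"delta_rot": [0, 0, 0], "translation": [-0.004, 0, 0], "hand": 0.006}

```text
t: 3.95
ee_pos: [0.4594, 0.2359, 0.0653]
tcp_rot: [[-0.913, -0.312, 0.261], [-0.301, 0.95, 0.085], [-0.274, -0.001, -0.962]]
force: [-3.2, -1.7, 1.1]
opening: 0.068
grasp_force: 1.3
```

Call:
jog_arm:
  rows:
    - {"delta_rot": [0, 0, 0], "translation": [-0.004, 0, 0], "hand": 0.006}
    - {"delta_rot": [0, 0, 0], "translation": [-0.004, 0, 0], "hand": 0.006}
    - {"delta_rot": [0, 0, 0], "translation": [-0.004, 0, 0], "hand": 0.006}
    - {"delta_rot": [0, 0, 0], "translation": [-0.005, 0, 0], "hand": 0.006}
    - {"delta_rot": [0, 0, 0], "translation": [-0.005, 0, 0], "hand": 0.006}
    - {"delta_rot": [0, 0, 0], "translation": [-0.005, 0, 0], "hand": 0.006}

```text
t: 4.55
ee_pos: [0.4857, 0.2446, 0.0732]
tcp_rot: [[-0.913, -0.312, 0.264], [-0.3, 0.95, 0.086], [-0.277, -0.001, -0.961]]
force: [-0.2, 1.1, -1.6]
opening: 0.072
grasp_force: 0.7
```

```bash
cat > mod.py <<'E'
from h import *
import sys
a,cr,u,n,e=chute(); y=np.cross([0,0,1],e); s=sensors.sense(); q=s['ee_pos']-cr
print('t',s['t'],'tcp s,y,h',(q@u).round(4),(q@y).round(4),(q@n).round(4),'force u',s['force']@u)
P,im,d=wsnap(sys.argv[1]); X=wcloud(P,d); Q=X-cr
S,Y,H=Q@u,Q@y,Q@n; x=Q@e; z=Q[...,2]
k=(abs(H-.032)<.005)&(abs(Y)<.045)&(S>-.14)&(S<.05)&(d>0)
if k.sum()>30: print('slope lid',k.sum(),cv2.minAreaRect((np.c_[S[k],Y[k]]*1000).astype(np.float32)),'S',np.percentile(S[k],[1,99]),'Y',np.percentile(Y[k],[1,99]))
k=(abs(z-.032)<.004)&(abs(Y)<.06)&(x>0)&(x<.12)&(d>0)
if k.sum()>30: print('shelf lid',k.sum(),cv2.minAreaRect((np.c_[x[k],Y[k]]*1000).astype(np.float32)),'x',np.percentile(x[k],[1,99]))
E
python3 mod.py w2
```

```text
t 4.55 tcp s,y,h -0.0856 0.0011 0.0072 force u -0.3041668858398616
slope lid 1621 ((-74.18424987792969, 4.486232757568359), (49.69404602050781, 32.12263488769531), 14.643570899963379) S [-0.09629495 -0.04893426] Y [-0.01596389  0.01584186]
```

View pics/w2.png

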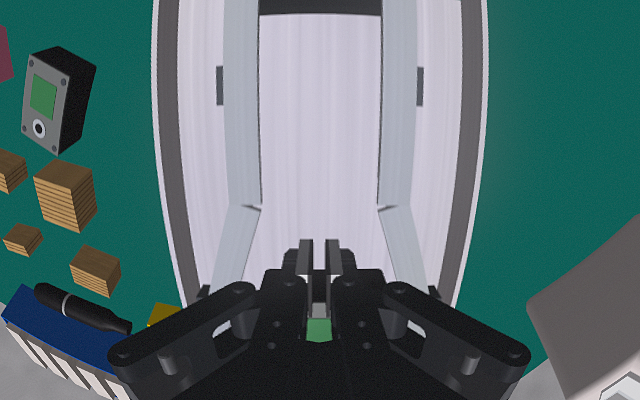

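Call:
jog_arm:
  rows:
    - {"delta_rot": [0, 0, 0], "translation": [-0.005, 0, 0], "hand": 0.01}
    - {"delta_rot": [0, 0, 0], "translation": [-0.005, 0, 0], "hand": 0.014}
    - {"delta_rot": [0, 0, 0], "translation": [-0.005, 0, 0], "hand": 0.018}
    - {"delta_rot": [0, 0, 0], "translation": [-0.005, 0, 0], "hand": 0.02}
    - {"delta_rot": [0, 0, 0], "translation": [-0.005, 0, 0], "hand": 0.02}
    - {"delta_rot": [0, 0, 0], "translation": [-0.005, 0, 0], "hand": 0.02}
    - {"delta_rot": [0, 0, 0], "translation": [-0.005, 0, 0], "hand": 0.02}
    - {"delta_rot": [0, 0, 0], "translation": [-0.005, 0, 0], "hand": 0.02}

```text
t: 5.4
ee_pos: [0.5215, 0.2565, 0.0841]
tcp_rot: [[-0.913, -0.312, 0.263], [-0.3, 0.95, 0.085], [-0.276, -0.001, -0.961]]
force: [-1.8, 0.2, -0.3]
opening: 0.234
grasp_force: 0.9
```

```bash
python3 - <<'E'
from h import *
im,d=optics.snapshot('top'); c=im[165:265,165:265]; im2,_=optics.snapshot('side'); c2=im2[110:230,160:300]
o=np.hstack([cv2.resize(c,(400,400),interpolation=cv2.INTER_CUBIC),cv2.resize(c2,(400,400*120//140),interpolation=cv2.INTER_CUBIC)[:342].copy() if 0 else cv2.resize(c2,(400,400),interpolation=cv2.INTER_CUBIC)])
cv2.imwrite('pics/c3.png',o[:,:,::-1])
E
python3 mod.py w3
```

```text
t 5.5 tcp s,y,h -0.0451 0.0013 0.0074 force u -0.44295812850133937
slope lid 3078 ((-66.17929077148438, -0.36116790771484375), (59.034732818603516, 119.53458404541016), 89.810546875) S [-0.05579397 -0.00861472] Y [-0.02266676  0.0230004 ]
```

View pics/c3.png

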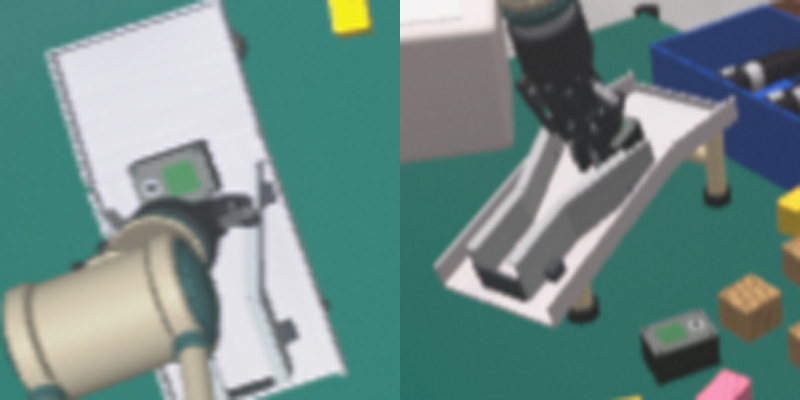

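Top and side crops: the module is free of the flanges, nearly straight, with its front edge at the crease, and is being pushed by the fingers. Continue.

Call:
jog_arm:
  rows:
    - {"delta_rot": [0, 0, 0], "translation": [-0.005, 0.0003, 0], "hand": 0.02}
    - {"delta_rot": [0, 0, 0], "translation": [-0.005, 0, 0], "hand": 0.02}
    - {"delta_rot": [0, 0, 0], "translation": [-0.005, 0, 0], "hand": 0.02}
    - {"delta_rot": [0, 0, 0], "translation": [-0.005, 0, 0], "hand": 0.02}
    - {"delta_rot": [0, 0, 0], "translation": [-0.005, 0, 0], "hand": 0.02}
    - {"delta_rot": [0, 0, 0], "translation": [-0.005, 0, 0], "hand": 0.02}
    - {"delta_rot": [0, 0, 0], "translation": [0.0, 0, 0], "hand": 0.02}

```text
t: 6.25
ee_pos: [0.5505, 0.2662, 0.093]
tcp_rot: [[-0.912, -0.312, 0.266], [-0.3, 0.95, 0.086], [-0.279, -0.001, -0.96]]
force: [0.1, -1.0, -0.4]
opening: 0.235
grasp_force: 0.0
```

Call:
jog_arm:
  rows:
    - {"delta_rot": [0, 0, 0], "translation": [0.006, 0, -0.002], "hand": 0.02}
    - {"delta_rot": [0, 0.14, 0], "translation": [0, 0, 0], "hand": 0.02}
    - {"delta_rot": [0, 0.14, 0], "translation": [0, 0, 0], "hand": 0.02}
    - {"delta_rot": [0, 0, 0], "translation": [0, 0, 0], "hand": 0.02}

```text
t: 6.65
ee_pos: [0.547, 0.2648, 0.0928]
tcp_rot: [[-0.95, -0.312, 0.004], [-0.312, 0.95, 0.0], [-0.004, -0.001, -1.0]]
force: [0.6, 0.1, -0.7]
opening: 0.233
grasp_force: 0.0
```

```bash
python3 mod.py w4
python3 - <<'E'
from h import *
a,cr,u,n,e=chute(); plan(cr+e*.028+[0,0,.008],Rz(a))
im,d=optics.snapshot('top'); X=cloud('top',d)-cr; y=np.cross([0,0,1],e); x=X@e;Y=X@y
k=(abs(Y)<.045)&(x>-.03)&(x<.11)&(X[...,2]>.02)&(X[...,2]<.06)
print(k.sum(),x[k].max(),Y[k].min(),Y[k].max(),np.percentile(X[k][:,2],[5,50,95]))
E
```

```text
t 6.65 tcp s,y,h -0.0182 0.0014 0.0082 force u 0.42317167503480746
slope lid 2705 ((-0.515899658203125, 0.3889331817626953), (46.54452896118164, 47.348812103271484), 0.13164463639259338) S [-0.02301074  0.0213741 ] Y [-0.02224488  0.02283901]
shelf lid 1141 ((7.232583999633789, 0.49412059783935547), (14.348648071289062, 27.10304832458496), 0.22042857110500336) x [0.00013658 0.01340256]
rot [-0.001   0.0032  0.0029] n 1 | trans(after rot) [-0.0501 -0.0015 -0.0058] n 2 | trans(before) [-0.0501 -0.0017 -0.0056]
87 0.04071057765801185 -0.03368598899109803 -0.0007212056032007723 [0.02555328 0.03231168 0.05352178]
```

Call:
jog_arm:
  rows:
    - {"delta_rot": [0, 0, 0], "translation": [0, -0.0015, -0.005], "hand": 0.02}
    - {"delta_rot": [0, 0, 0], "translation": [-0.005, 0, 0], "hand": 0.02}
    - {"delta_rot": [0, 0, 0], "translation": [-0.005, 0, 0], "hand": 0.02}
    - {"delta_rot": [0, 0, 0], "translation": [-0.006, 0, 0], "hand": 0.02}
    - {"delta_rot": [0, 0, 0], "translation": [-0.006, 0, 0], "hand": 0.02}
    - {"delta_rot": [0, 0, 0], "translation": [-0.006, 0, 0], "hand": 0.02}
    - {"delta_rot": [0, 0, 0], "translation": [-0.006, 0, 0], "hand": 0.02}
    - {"delta_rot": [0, 0, 0], "translation": [-0.006, 0, 0], "hand": 0.02}
    - {"delta_rot": [0, 0, 0], "translation": [-0.006, 0, 0], "hand": 0.02}
    - {"delta_rot": [0, 0, 0], "translation": [-0.004, 0, 0], "hand": 0.02}

```text
t: 7.75
ee_pos: [0.5913, 0.2781, 0.0974]
tcp_rot: [[-0.95, -0.312, 0.001], [-0.312, 0.95, -0.001], [-0.0, -0.001, -1.0]]
force: [-1.7, -0.6, 1.6]
opening: 0.234
grasp_force: 1.0
```

Call:
jog_arm:
  rows:
    - {"delta_rot": [0, 0, 0], "translation": [0.01, 0, 0], "hand": 0.02}
    - {"delta_rot": [0, 0, 0], "translation": [0.02, 0, -0.03], "hand": 0.085}
    - {"delta_rot": [0, 0, 0], "translation": [0.02, 0, -0.04], "hand": 0.085}
    - {"delta_rot": [0, 0, 0], "translation": [0.02, 0, -0.04], "hand": 0.085}
    - {"delta_rot": [0, 0, 0], "translation": [0, 0, 0], "hand": 0.085}
    - {"delta_rot": [0, 0, 0], "translation": [0, 0, 0], "hand": 0.085}

```text
t: 8.35
ee_pos: [0.524, 0.2562, 0.209]
tcp_rot: [[-0.95, -0.312, 0.004], [-0.312, 0.95, 0.0], [-0.004, -0.001, -1.0]]
force: [-0.3, 0.4, -0.1]
opening: 1.001
grasp_force: 0.0
```

```bash
cat > fitlid.py <<'E'
from h import *
def lid(zlo,zhi,ctr,rad,name,ret=False):
    """min-area rect of all wrist-cloud points in a height band near ctr (world xy, m)"""
    P,im,d=wsnap(name); X=wcloud(P,d)
    k=((X[...,2]>zlo)&(X[...,2]<zhi)&(np.linalg.norm(X[...,:2]-ctr,axis=-1)<rad)&(d>0)).astype(np.uint8)
    k=cv2.morphologyEx(k,cv2.MORPH_OPEN,np.ones((3,3),np.uint8))
    n,l,st,c=cv2.connectedComponentsWithStats(k); i=1+st[1:,4].argmax()
    r=cv2.minAreaRect((X[l==i][:,:2]*1000).astype(np.float32)); print(name,st[i,4],'c',np.round(r[0],1),'wh',np.round(r[1],1),'ang',round(r[2],2),'zmed',np.median(X[l==i][:,2]).round(4))
    return r
E
python3 - <<'E'
from fitlid import *
a,cr,u,n,e=chute(); s=sensors.sense(); print(s['t'],s['ee_pos'],s['opening'],np.rad2deg(a))
c=cr+e*.06; r=lid(.114,.13,c[:2],.06,'w5')
q=np.array(r[0])/1000-cr[:2]; print('chute x beyond crease',q@e[:2])
print(optics.camera_params('wrist')['position'])
E
```

```text
8.35 [0.52396417 0.25617557 0.20895099] 1.000900682704338 18.011501247732557
w5 2956 c [622.7 292.4] wh [46.6 66.9] ang 18.18 zmed 0.1225
chute x beyond crease 0.060768233826866774
[0.45263785 0.23158856 0.35000983]
```

View pics/w5.png

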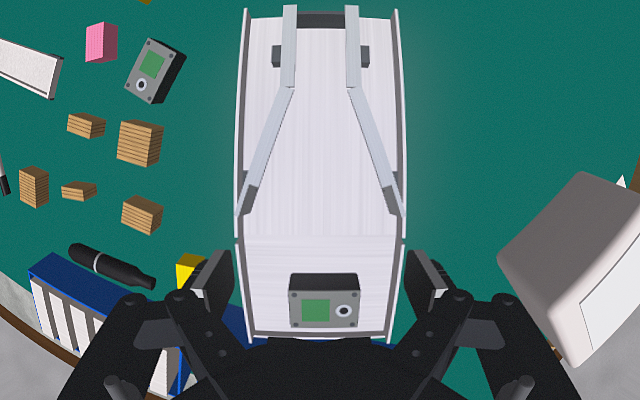

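Wrist view: the module lies flat on the level shelf, square to it, at (322,300). Turn and grip it across its 46 mm width.

Run:
```python
from h import *
s=sensors.sense(); print(s['joints'])
plan([.6227,.2924,.1005],Rz(np.deg2rad(18.18-90)))
plan([.6227,.2924,.1005+.06],Rz(np.deg2rad(18.18-90)))
```

```text
[ 1.92514283e+01  1.72664267e+01  8.75651938e+01 -6.18595907e-02
  7.51349597e+01 -8.89252653e+01]
rot [-3.000e-04  1.300e-03  1.571e+00] n 12 | trans(after rot) [0.0037 0.1055 0.1069] n 4 | trans(before) [-0.1054  0.0038  0.107 ]
rot [-3.000e-04  1.300e-03  1.571e+00] n 12 | trans(after rot) [0.0037 0.1055 0.0469] n 3 | trans(before) [-0.1055  0.0037  0.047 ]
```

Call:
jog_arm:
  rows:
    - {"delta_rot": [0, 0, 0.1428], "translation": [0, 0, 0], "hand": 0.07}
    - {"delta_rot": [0, 0, 0.1428], "translation": [0, 0, 0], "hand": 0.07}
    - {"delta_rot": [0, 0, 0.1428], "translation": [0, 0, 0], "hand": 0.07}
    - {"delta_rot": [0, 0, 0.1428], "translation": [0, 0, 0], "hand": 0.07}
    - {"delta_rot": [0, 0, 0.1428], "translation": [0, 0, 0], "hand": 0.07}
    - {"delta_rot": [0, 0, 0.1428], "translation": [0, 0, 0], "hand": 0.07}
    - {"delta_rot": [0, 0, 0.1428], "translation": [0, 0, 0], "hand": 0.07}
    - {"delta_rot": [0, 0, 0.1428], "translation": [0, 0, 0], "hand": 0.07}
    - {"delta_rot": [0, 0, 0.1428], "translation": [0, 0, 0], "hand": 0.07}
    - {"delta_rot": [0, 0, 0.1428], "translation": [0, 0, 0], "hand": 0.07}

```text
t: 9.4
ee_pos: [0.5235, 0.2558, 0.205]
tcp_rot: [[-0.439, 0.899, -0.003], [0.899, 0.439, -0.002], [-0.001, -0.004, -1.0]]
force: [0.3, 0.6, -0.4]
opening: 0.823
grasp_force: 0.0
```

Call:
jog_arm:
  rows:
    - {"delta_rot": [0, 0, 0.1428], "translation": [0, 0, 0], "hand": 0.07}
    - {"delta_rot": [0, 0, 0], "translation": [0.0012, 0.035, 0.015], "hand": 0.07}
    - {"delta_rot": [0, 0, 0], "translation": [0.0012, 0.035, 0.015], "hand": 0.07}
    - {"delta_rot": [0, 0, 0], "translation": [0.0012, 0.0355, 0.017], "hand": 0.07}
    - {"delta_rot": [0, 0, 0], "translation": [0, 0, 0], "hand": 0.07}
    - {"delta_rot": [0, 0, 0], "translation": [0, 0, 0], "hand": 0.07}

```text
t: 10.0
ee_pos: [0.6223, 0.292, 0.1569]
tcp_rot: [[-0.312, 0.95, -0.006], [0.95, 0.312, -0.003], [-0.001, -0.006, -1.0]]
force: [0.3, -1.2, 0.3]
opening: 0.819
grasp_force: 0.0
```

Run:
```python
from fitlid import *
lid(.114,.13,[.6227,.2924],.06,'w6')
plan([.6227,.2924,.1005],Rz(np.deg2rad(18.18-90)))
```

```text
w6 7183 c [623.9 293.4] wh [46.3 65.7] ang 18.13 zmed 0.1226
rot [-0.0044  0.0011  0.0002] n 1 | trans(after rot) [0.0002 0.0007 0.0579] n 2 | trans(before) [0.0002 0.001  0.0579]
```

Call:
jog_arm:
  rows:
    - {"delta_rot": [0, 0, 0], "translation": [0.0008, 0.002, 0.02], "hand": 0.07}
    - {"delta_rot": [0, 0, 0], "translation": [0, 0, 0.02], "hand": 0.07}
    - {"delta_rot": [0, 0, 0], "translation": [0, 0, 0.016], "hand": 0.07}
    - {"delta_rot": [0, 0, 0], "translation": [0, 0, 0], "hand": 0.04}
    - {"delta_rot": [0, 0, 0], "translation": [0, 0, 0], "hand": 0.04}
    - {"delta_rot": [0, 0, 0], "translation": [0, 0, 0], "hand": 0.04}
    - {"delta_rot": [0, 0, 0], "translation": [0, 0, 0], "hand": 0.04}
  squeeze: 40

```text
t: 10.75
ee_pos: [0.625, 0.2939, 0.1056]
tcp_rot: [[-0.312, 0.95, 0.002], [0.95, 0.312, -0.0], [-0.001, 0.002, -1.0]]
force: [-0.2, 0.1, -2.4]
opening: 0.526
grasp_force: 44.0
```

Call:
jog_arm:
  rows:
    - {"delta_rot": [0, 0, 0], "translation": [0, 0, -0.01], "hand": 0.04}
    - {"delta_rot": [0, 0, 0], "translation": [0, 0, -0.02], "hand": 0.04}
    - {"delta_rot": [0, 0, 0], "translation": [0, 0, -0.03], "hand": 0.04}
    - {"delta_rot": [0, 0, 0], "translation": [0, 0, -0.04], "hand": 0.04}
    - {"delta_rot": [0, 0, 0], "translation": [0, 0, 0], "hand": 0.04}

```text
t: 11.25
ee_pos: [0.6284, 0.2952, 0.2125]
tcp_rot: [[-0.312, 0.95, 0.014], [0.95, 0.312, 0.004], [-0.001, 0.014, -1.0]]
force: [-0.4, 0.3, -0.7]
opening: 0.529
grasp_force: 44.1
```

Run:
```python
from fitlid import *
s=sensors.sense(); print(s['t'],s['ee_pos'],s['opening'],s['grasp_force'],s['joints'])
# tray heading 83.7: tool y along -6.3 deg
T=np.array([.4924,-.2777]); yaw=np.deg2rad(-6.3-90)
plan([*T,.19],Rz(yaw));
```

```text
11.25 [0.62835104 0.29518534 0.21246192] 0.5289998484817594 44.11171317100525 [ 1.94559508e+01  2.62882125e+01  7.25593301e+01 -5.78530363e-02
  8.03497448e+01  1.26657411e+00]
rot [ 0.014  -0.0023  0.4276] n 4 | trans(after rot) [-0.5843 -0.0723  0.0225] n 14 | trans(before) [-0.5018 -0.3084  0.0185]
```

Call:
jog_arm:
  rows:
    - {"delta_rot": [0.0047, 0, 0.1425], "translation": [0, 0, 0], "hand": 0.04}
    - {"delta_rot": [0.0047, 0, 0.1425], "translation": [0, 0, 0], "hand": 0.04}
    - {"delta_rot": [0.0047, -0.002, 0.1425], "translation": [0, 0, 0], "hand": 0.04}
    - {"delta_rot": [0, 0, 0], "translation": [-0.02, -0.0022, 0], "hand": 0.04}
    - {"delta_rot": [0, 0, 0], "translation": [-0.035, -0.004, 0], "hand": 0.04}
    - {"delta_rot": [0, 0, 0], "translation": [-0.043, -0.0052, 0], "hand": 0.04}
    - {"delta_rot": [0, 0, 0], "translation": [-0.043, -0.0052, 0], "hand": 0.04}
    - {"delta_rot": [0, 0, 0], "translation": [-0.043, -0.0052, 0], "hand": 0.04}
    - {"delta_rot": [0, 0, 0], "translation": [-0.043, -0.0052, 0], "hand": 0.04}
    - {"delta_rot": [0, 0, 0], "translation": [-0.043, -0.0052, 0], "hand": 0.04}

```text
t: 12.25
ee_pos: [0.5622, 0.0275, 0.2064]
tcp_rot: [[0.109, 0.994, -0.014], [0.994, -0.109, -0.005], [-0.006, -0.013, -1.0]]
force: [1.1, -0.6, -2.7]
opening: 0.527
grasp_force: 44.0
```

Call:
jog_arm:
  rows:
    - {"delta_rot": [0, 0, 0], "translation": [-0.043, -0.0052, 0], "hand": 0.04}
    - {"delta_rot": [0, 0, 0], "translation": [-0.043, -0.0052, 0], "hand": 0.04}
    - {"delta_rot": [0, 0, 0], "translation": [-0.043, -0.0052, 0], "hand": 0.04}
    - {"delta_rot": [0, 0, 0], "translation": [-0.043, -0.0052, 0], "hand": 0.04}
    - {"delta_rot": [0, 0, 0], "translation": [-0.043, -0.0052, 0], "hand": 0.04}
    - {"delta_rot": [0, 0, 0], "translation": [-0.043, -0.0052, 0], "hand": 0.04}
    - {"delta_rot": [0, 0, 0], "translation": [-0.043, -0.0052, 0], "hand": 0.04}
    - {"delta_rot": [0, 0, 0], "translation": [-0.035, -0.0045, 0], "hand": 0.04}
    - {"delta_rot": [0, 0, 0], "translation": [-0.02, -0.0025, 0], "hand": 0.04}
    - {"delta_rot": [0, 0, 0], "translation": [0, 0, 0], "hand": 0.04}

```text
t: 13.25
ee_pos: [0.48, -0.3231, 0.2088]
tcp_rot: [[0.113, 0.993, -0.014], [0.994, -0.113, -0.006], [-0.007, -0.013, -1.0]]
force: [0.1, 1.4, -2.0]
opening: 0.524
grasp_force: 44.0
```

```bash
cat > tray.py <<'E'
from h import *
from scipy.optimize import least_squares
def tray(name,view=True):
    P,im,d=wsnap(name); X=wcloud(P,d); hsv=cv2.cvtColor(im,cv2.COLOR_RGB2HSV)
    T=np.array([.4924,-.2777]); a=np.deg2rad(83.7)
    w=(hsv[...,1]<70)&(hsv[...,2]>90)&(d>0)
    for it in range(3):
        c,s=np.cos(a),np.sin(a); q=X[...,:2]-T; x=q@[c,s]; y=q@[-s,c]
        k=w&(abs(X[...,2]-.014)<.004)&(abs(x)<.14)&(abs(y)<.045)     # wall tops
        lng=k&(abs(x)<.11)
        res=[]
        for sg in(1,-1):
            m=lng&(sg*y>.015); A=np.c_[x[m],np.ones(m.sum())]
            co=np.linalg.lstsq(A,y[m],rcond=None)[0]; res.append(co); print(sg,m.sum(),co.round(4),np.percentile(y[m],[2,98]).round(4))
        da=(res[0][0]+res[1][0])/2; dy=(res[0][1]+res[1][1])/2
        ends=[np.percentile(x[k&(abs(y)<.02)&(sg*x>.1)],[2,50,98]).round(4) if (k&(abs(y)<.02)&(sg*x>.1)).sum()>5 else None for sg in(1,-1)]; print('ends',ends)
        T=T+np.array([-s,c])*dy; a+=da
    print('tray centre',T.round(4),'yaw',np.rad2deg(a).round(2)); return T,a,X,w
if __name__=='__main__':
    s=sensors.sense(); print(s['t'],s['ee_pos'],s['grasp_force']); tray('w7')
    f=cv2.imread('pics/w7.png')
E
python3 tray.py
```

```text
13.25 [ 0.47997726 -0.32307033  0.20884341] 44.011343121528625
1 602 [0.0074 0.0282] [0.0256 0.0314]
-1 653 [ 0.0019 -0.0265] [-0.0289 -0.0242]
ends [array([0.123 , 0.1248, 0.1277]), None]
1 601 [0.0025 0.0273] [0.0249 0.0301]
-1 653 [-0.0027 -0.0273] [-0.0298 -0.0251]
ends [array([0.1229, 0.1248, 0.1276]), None]
1 601 [0.0026 0.0273] [0.0249 0.0301]
-1 653 [-0.0026 -0.0273] [-0.0298 -0.0251]
ends [array([0.1229, 0.1248, 0.1276]), None]
tray centre [ 0.4916 -0.2776] yaw 83.96
```

View pics/w7.png

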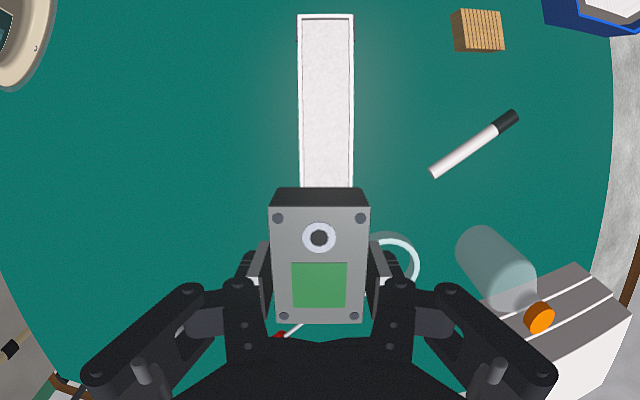

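Wrist view: the module is held square at (320,255), with the tray below at (325,100); tape roll and bottle are clear of the target. Moving to a low hover over the tray's -y end and measuring the held lid against the tray.

```bash
cat >> h.py <<'E'
T=np.array([.4919,-.2750]); TA=np.deg2rad(83.96)
def tw(x,y=0): return T+x*np.array([np.cos(TA),np.sin(TA)])+y*np.array([-np.sin(TA),np.cos(TA)])
def tl(p): q=np.array(p)[:2]-T; return np.array([q@[np.cos(TA),np.sin(TA)],q@[-np.sin(TA),np.cos(TA)]])
E
python3 - <<'E'
from fitlid import *
s=sensors.sense(); r=lid(.212,.24,s['ee_pos'][:2],.06,'w8'); print('lid tray',tl(np.array(r[0])/1000),'tcp tray',tl(s['ee_pos']))
plan([*tw(-.084),.042],Rz(TA+np.pi))
E
```

```text
w8 13761 c [ 482.  -321.1] wh [66.8 72.6] ang 83.49 zmed 0.2262
lid tray [-0.04687643  0.00502463] tcp tray [-0.04699683  0.00668937]
rot [-0.0136  0.0046 -0.0058] n 1 | trans(after rot) [-0.0382  0.0066  0.1669] n 4 | trans(before) [-0.0374  0.0091  0.1669]
```

Call:
jog_arm:
  rows:
    - {"delta_rot": [-0.0136, 0.0046, -0.006], "translation": [0, 0, 0], "hand": 0.04}
    - {"delta_rot": [0, 0, 0], "translation": [-0.01, 0.0017, 0.04], "hand": 0.04}
    - {"delta_rot": [0, 0, 0], "translation": [-0.01, 0.0017, 0.04], "hand": 0.04}
    - {"delta_rot": [0, 0, 0], "translation": [-0.01, 0.0017, 0.03], "hand": 0.04}
    - {"delta_rot": [0, 0, 0], "translation": [-0.008, 0.0015, 0.03], "hand": 0.04}
    - {"delta_rot": [0, 0, 0], "translation": [0, 0, 0.02], "hand": 0.04}
    - {"delta_rot": [0, 0, 0], "translation": [0, 0, 0.007], "hand": 0.04}
    - {"delta_rot": [0, 0, 0], "translation": [0, 0, 0], "hand": 0.04}
    - {"delta_rot": [0, 0, 0], "translation": [0, 0, 0], "hand": 0.04}

```text
t: 14.25
ee_pos: [0.4845, -0.3587, 0.0435]
tcp_rot: [[0.103, 0.995, 0.002], [0.995, -0.103, -0.003], [-0.002, 0.002, -1.0]]
force: [-0.1, -0.5, -2.0]
opening: 0.527
grasp_force: 43.9
```

Run:
```python
from tray import *
s=sensors.sense(); z=s['ee_pos'][2]; print(s['t'],s['ee_pos'],s['grasp_force'],s['force'],'tcp tray',tl(s['ee_pos']))
T0,a,X,w=tray('w9')
L=X[...,:2]-h_T if 0 else None
q=X[...,:2]-T; c,sn=np.cos(TA),np.sin(TA); x=q@[c,sn]; y=q@[-sn,c]
k=(abs(X[...,2]-(z+.017))<.006)&(abs(x+.084)<.045)&(abs(y)<.05)
print(k.sum(),'lid x',np.percentile(x[k],[.5,99.5]),'z',np.median(X[k][:,2]))
for sl in((-.115,-.1),(-.068,-.055)):
    m=k&(x>sl[0])&(x<sl[1]); print(sl,m.sum(),np.percentile(y[m],[1,99]).round(4) if m.sum() else '')
plan([*tw(-.084),.018],Rz(TA+np.pi))
```

```text
14.25 [ 0.48451291 -0.35866882  0.04348148] 43.946987986564636 [-0.11440233 -0.4859163  -1.95977262] tcp tray [-0.08398164 -0.00145778]
1 1754 [0.0014 0.0281] [0.026  0.0304]
-1 1510 [ 0.0064 -0.0264] [-0.0287 -0.0243]
ends [None, None]
1 1754 [-0.0025  0.0273] [0.0253 0.0295]
-1 1510 [ 0.0025 -0.0273] [-0.0295 -0.0252]
ends [None, None]
1 1754 [-0.0025  0.0273] [0.0253 0.0295]
-1 1510 [ 0.0025 -0.0273] [-0.0295 -0.0252]
ends [None, None]
tray centre [ 0.4916 -0.2776] yaw 83.92
12493 lid x [-0.1161034  -0.05098706] z 0.06087434405639333
(-0.115, -0.1) 1972 [-0.0249  0.0191]
(-0.068, -0.055) 2760 [-0.0248  0.0191]
rot [0.0029 0.0029 0.0023] n 1 | trans(after rot) [ 0.0003 -0.0016  0.0259] n 1 | trans(before) [ 0.0004 -0.0017  0.0258]
```

View pics/w9.png

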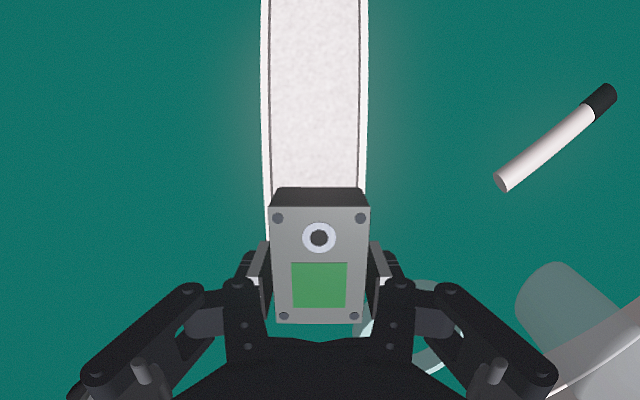

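Call:
jog_arm:
  rows:
    - {"delta_rot": [0.003, 0.003, 0.002], "translation": [0, -0.0029, 0], "hand": 0.04}
    - {"delta_rot": [0, 0, 0], "translation": [0, 0, 0.01], "hand": 0.04}
    - {"delta_rot": [0, 0, 0], "translation": [0, 0, 0.009], "hand": 0.04}
    - {"delta_rot": [0, 0, 0], "translation": [0, 0, 0.004], "hand": 0.04}
    - {"delta_rot": [0, 0, 0], "translation": [0, 0, 0], "hand": 0.04}
    - {"delta_rot": [0, 0, 0], "translation": [0, 0, 0], "hand": 0.04}

```text
t: 14.9
ee_pos: [0.4806, -0.3583, 0.0189]
tcp_rot: [[0.106, 0.994, -0.003], [0.994, -0.106, 0.002], [0.002, -0.003, -1.0]]
force: [-1.0, 0.0, -1.9]
opening: 0.524
grasp_force: 44.0
```

Call:
jog_arm:
  rows:
    - {"delta_rot": [0, 0, 0], "translation": [0, 0, 0.0015], "hand": 0.04}
    - {"delta_rot": [0, 0, 0], "translation": [0, 0, 0.001], "hand": 0.04}
    - {"delta_rot": [0, 0, 0], "translation": [0, 0, 0], "hand": 0.04}

```text
t: 15.2
ee_pos: [0.4808, -0.3585, 0.0181]
tcp_rot: [[0.106, 0.994, -0.002], [0.994, -0.106, 0.001], [0.001, -0.002, -1.0]]
force: [-0.6, 1.1, 7.2]
opening: 0.526
grasp_force: 45.0
```

Call:
jog_arm:
  rows:
    - {"delta_rot": [0, 0, 0], "translation": [-0.001, 0, 0], "hand": 0.04}
    - {"delta_rot": [0, 0, 0], "translation": [-0.001, 0, 0], "hand": 0.04}
    - {"delta_rot": [0, 0, 0], "translation": [-0.001, 0, 0], "hand": 0.04}
    - {"delta_rot": [0, 0, 0], "translation": [0, 0, 0], "hand": 0.04}

```text
t: 15.6
ee_pos: [0.4809, -0.3602, 0.0181]
tcp_rot: [[0.106, 0.994, -0.001], [0.994, -0.106, 0.004], [0.003, -0.002, -1.0]]
force: [-1.2, 5.0, 8.2]
opening: 0.528
grasp_force: 45.2
```

Call:
jog_arm:
  rows:
    - {"delta_rot": [0, 0, 0], "translation": [0, 0, -0.0008], "hand": 0.04}
    - {"delta_rot": [0, 0, 0], "translation": [-0.001, 0, 0], "hand": 0.04}
    - {"delta_rot": [0, 0, 0], "translation": [-0.001, 0, 0], "hand": 0.04}
    - {"delta_rot": [0, 0, 0], "translation": [0, 0, 0], "hand": 0.04}

```text
t: 16.0
ee_pos: [0.4807, -0.3615, 0.0182]
tcp_rot: [[0.107, 0.994, -0.001], [0.994, -0.107, 0.005], [0.005, -0.002, -1.0]]
force: [1.5, 7.2, 7.1]
opening: 0.523
grasp_force: 45.0
```

Call:
jog_arm:
  rows:
    - {"delta_rot": [0, 0, 0], "translation": [-0.001, 0, 0], "hand": 0.04}
    - {"delta_rot": [0, 0, 0], "translation": [0, 0, 0], "hand": 0.04}

```text
t: 16.2
ee_pos: [0.4806, -0.3615, 0.0182]
tcp_rot: [[0.107, 0.994, -0.001], [0.994, -0.107, 0.007], [0.007, -0.002, -1.0]]
force: [2.1, 9.7, 7.8]
opening: 0.526
grasp_force: 45.2
```

Call:
jog_arm:
  rows:
    - {"delta_rot": [0, 0, 0], "translation": [0.0005, 0, 0], "hand": 0.07}
    - {"delta_rot": [0, 0, 0], "translation": [0, 0, 0], "hand": 0.07}
    - {"delta_rot": [0, 0, 0], "translation": [0, 0, 0], "hand": 0.07}
    - {"delta_rot": [0, 0, 0], "translation": [0, 0, -0.03], "hand": 0.07}
    - {"delta_rot": [0, 0, 0], "translation": [0, 0, -0.04], "hand": 0.07}
    - {"delta_rot": [0, 0, 0], "translation": [0, 0, -0.04], "hand": 0.07}
    - {"delta_rot": [0, 0, 0], "translation": [0, 0, -0.04], "hand": 0.07}
    - {"delta_rot": [0, 0, 0], "translation": [0, 0, -0.03], "hand": 0.07}
    - {"delta_rot": [0, 0, 0], "translation": [0.01, 0, 0], "hand": 0.07}

```text
t: 17.1
ee_pos: [0.4837, -0.3578, 0.2028]
tcp_rot: [[0.107, 0.994, 0.005], [0.994, -0.107, -0.007], [-0.006, 0.006, -1.0]]
force: [0.1, -0.5, 0.7]
opening: 0.818
grasp_force: 0.0
```

Run:
```python
from h import *
P,im,d=wsnap('w10'); X=wcloud(P,d); q=X[...,:2]-T; c,sn=np.cos(TA),np.sin(TA); x=q@[c,sn]; y=q@[-sn,c]
s=sensors.sense(); print(s['t'],s['ee_pos'],tl(s['ee_pos']))
k=(abs(X[...,2]-.034)<.006)&(abs(x+.087)<.05)&(abs(y)<.05)&(d>0)
print(k.sum(),'x',np.percentile(x[k],[1,99]).round(4),'y',np.percentile(y[k],[1,99]).round(4),np.median(X[k][:,2]),cv2.minAreaRect((np.c_[x[k],y[k]]*1000).astype(np.float32)))
im,d=optics.snapshot('top')
for r in rects(im,d):
    if .3<r[2][0]/1000<.75 and -.4<r[2][1]/1000<.15: print(*r)
plan([.4677,.0356,.19],Rz(np.deg2rad(75.7-90)))
```

```text
17.15 [ 0.48251195 -0.35404881  0.20003911] [-0.07959782  0.0010182 ]
2668 x [-0.1187 -0.0543] y [-0.0212  0.0226] 0.035555710324023104 ((-86.56938171386719, 0.3201007843017578), (46.23752212524414, 65.18560028076172), 89.69357299804688)
[251.2 165.9] 112 [712.6 134.4] [46.9 29.8] 10.4 0.031 [ 30. 201. 236.]
[337.  174.9] 193 [ 678.  -174.1] [43.7 51.5] 89.7 0.031 [ 20. 102. 185.]
[273.9 183.5] 110 [647.8  52.2] [45.5 29.9] 85.1 0.032 [ 19. 101. 187.]
[306.5 182.5] 60 [651.7 -63.3] [17.9 44.9] 10.7 0.031 [ 23.  96. 182.]
[279. 209.] 170 [554.6  34.1] [45.6 43.9] 0.3 0.032 [ 19. 102. 189.]
[304.8 209.2] 83 [555.1 -58.6] [42.9 21.9] 89.1 0.032 [ 24.  98. 184.]
[383.9 226.5] 65 [ 492.2 -335. ] [25.4 50.8] 48.8 0.035 [ 69.   7. 169.]
[278.6 233.8] 242 [467.8  35.2] [46.3 65.3] 75.3 0.032 [ 79.  33. 176.]
[305.6 239.9] 111 [445.5 -60.5] [45.7 29.1] 18.2 0.031 [161.  54. 236.]
[293.6 264.6] 114 [359.5 -17.7] [30.1 45.5] 62.1 0.032 [ 30. 208. 238.]
rot [-4.0000e-04 -2.6000e-03 -1.4269e+00] n 11 | trans(after rot) [0.1095 0.3738 0.008 ] n 9 | trans(before) [ 0.3856 -0.0548  0.0088]
```

Call:
jog_arm:
  rows:
    - {"delta_rot": [0, 0, -0.1427], "translation": [0, 0, 0], "hand": 0.07}
    - {"delta_rot": [0, 0, -0.1427], "translation": [0, 0, 0], "hand": 0.07}
    - {"delta_rot": [0, 0, -0.1427], "translation": [0, 0, 0], "hand": 0.07}
    - {"delta_rot": [0, 0, -0.1427], "translation": [0, 0, 0], "hand": 0.07}
    - {"delta_rot": [0, 0, -0.1427], "translation": [0, 0, 0], "hand": 0.07}
    - {"delta_rot": [0, 0, -0.1427], "translation": [0, 0, 0], "hand": 0.07}
    - {"delta_rot": [0, 0, -0.1427], "translation": [0, 0, 0], "hand": 0.07}
    - {"delta_rot": [0, 0, -0.1427], "translation": [0, 0, 0], "hand": 0.07}
    - {"delta_rot": [0, 0, -0.1427], "translation": [0, 0, 0], "hand": 0.07}
    - {"delta_rot": [0, 0, -0.1427], "translation": [0, 0, 0], "hand": 0.07}

```text
t: 18.2
ee_pos: [0.4806, -0.3538, 0.1952]
tcp_rot: [[-0.97, 0.242, -0.006], [0.241, 0.97, 0.005], [0.007, 0.003, -1.0]]
force: [0.1, 1.1, 0.3]
opening: 0.816
grasp_force: 0.0
```

Call:
jog_arm:
  rows:
    - {"delta_rot": [0, 0, 0], "translation": [0.012, 0.0415, 0], "hand": 0.07}
    - {"delta_rot": [0, 0, 0], "translation": [0.0122, 0.0415, 0], "hand": 0.07}
    - {"delta_rot": [0, 0, 0], "translation": [0.0122, 0.0415, 0], "hand": 0.07}
    - {"delta_rot": [0, 0, 0], "translation": [0.0122, 0.0415, 0.0], "hand": 0.07}
    - {"delta_rot": [0, 0, 0], "translation": [0.0122, 0.0415, 0.0], "hand": 0.07}
    - {"delta_rot": [0, 0, 0], "translation": [0.0122, 0.0415, 0.01], "hand": 0.07}
    - {"delta_rot": [0, 0, 0], "translation": [0.0122, 0.0415, 0.02], "hand": 0.07}
    - {"delta_rot": [0, 0, 0], "translation": [0.0122, 0.0415, 0.02], "hand": 0.07}
    - {"delta_rot": [0, 0, 0], "translation": [0.0122, 0.0415, 0.02], "hand": 0.07}
    - {"delta_rot": [0, 0, 0], "translation": [0, 0, 0.02], "hand": 0.07}

```text
t: 19.2
ee_pos: [0.465, 0.0394, 0.1061]
tcp_rot: [[-0.97, 0.242, -0.006], [0.242, 0.97, 0.004], [0.007, 0.002, -1.0]]
force: [-0.6, -0.8, 0.4]
opening: 0.82
grasp_force: 0.0
```

Call:
jog_arm:
  rows:
    - {"delta_rot": [0, 0, 0], "translation": [0, 0, 0], "hand": 0.07}

```text
t: 19.3
ee_pos: [0.4638, 0.0362, 0.1047]
tcp_rot: [[-0.97, 0.244, -0.012], [0.244, 0.97, 0.002], [0.012, -0.001, -1.0]]
force: [-0.2, -0.4, 0.0]
opening: 0.82
grasp_force: 0.0
```

Run:
```python
from fitlid import *
s=sensors.sense(); print(s['t'],s['ee_pos'])
r=lid(.026,.04,[.4677,.0356],.055,'w11')
plan([*(np.array(r[0])/1000),.015],Rz(np.deg2rad(r[2] if r[1][0]<r[1][1] else r[2]-90)-np.pi/2))
```

```text
19.3 [0.46375625 0.03619897 0.10471114]
w11 5184 c [466.7  35.5] wh [46.1 66.6] ang 74.56 zmed 0.0326
rot [-0.0003 -0.0084  0.0212] n 1 | trans(after rot) [-0.0012  0.0005  0.0913] n 3 | trans(before) [-0.002   0.0005  0.0913]
```

Call:
jog_arm:
  rows:
    - {"delta_rot": [0, -0.008, 0.021], "translation": [0, 0, 0], "hand": 0.07}
    - {"delta_rot": [0, 0, 0], "translation": [-0.0012, 0.0005, 0.03], "hand": 0.07}
    - {"delta_rot": [0, 0, 0], "translation": [0, 0, 0.03], "hand": 0.07}
    - {"delta_rot": [0, 0, 0], "translation": [0, 0, 0.02], "hand": 0.07}
    - {"delta_rot": [0, 0, 0], "translation": [0, 0, 0.01], "hand": 0.07}
    - {"delta_rot": [0, 0, 0], "translation": [0, 0, 0], "hand": 0.07}
    - {"delta_rot": [0, 0, 0], "translation": [0, 0, 0], "hand": 0.04}
    - {"delta_rot": [0, 0, 0], "translation": [0, 0, 0], "hand": 0.04}
    - {"delta_rot": [0, 0, 0], "translation": [0, 0, 0], "hand": 0.04}
    - {"delta_rot": [0, 0, 0], "translation": [0, 0, 0], "hand": 0.04}

```text
t: 20.35
ee_pos: [0.4706, 0.0347, 0.0198]
tcp_rot: [[-0.964, 0.267, 0.009], [0.267, 0.964, -0.001], [-0.009, 0.002, -1.0]]
force: [-0.4, -1.4, 6.1]
opening: 0.522
grasp_force: 41.8
```

Call:
jog_arm:
  rows:
    - {"delta_rot": [0, 0, 0], "translation": [0, 0, -0.015], "hand": 0.04}
    - {"delta_rot": [0, 0, 0], "translation": [0, 0, -0.03], "hand": 0.04}
    - {"delta_rot": [0, 0, 0], "translation": [0, 0, -0.04], "hand": 0.04}
    - {"delta_rot": [0, 0, 0], "translation": [0, 0, -0.04], "hand": 0.04}
    - {"delta_rot": [0, 0, 0], "translation": [0, 0, -0.03], "hand": 0.04}
    - {"delta_rot": [0, 0, 0], "translation": [0, 0, 0], "hand": 0.04}

```text
t: 20.95
ee_pos: [0.4714, 0.0351, 0.1779]
tcp_rot: [[-0.963, 0.267, 0.016], [0.267, 0.964, -0.001], [-0.015, 0.004, -1.0]]
force: [0.5, -0.3, -2.1]
opening: 0.523
grasp_force: 41.8
```

Run:
```python
from h import *
s=sensors.sense(); print(s['t'],s['ee_pos'],s['grasp_force'],s['opening'])
plan([*tw(-.016,.0014),.15],Rz(TA+np.pi))
```

```text
20.95 [0.47135906 0.03506056 0.17790765] 41.7573881149292 0.5228320687330201
rot [0.0136 0.01   1.4056] n 11 | trans(after rot) [-0.3222  0.0517  0.0279] n 8 | trans(before) [-0.1035 -0.3094  0.0284]
```

Call:
jog_arm:
  rows:
    - {"delta_rot": [0.0014, 0.001, 0.1406], "translation": [0, 0, 0], "hand": 0.04}
    - {"delta_rot": [0.0014, 0.001, 0.1406], "translation": [0, 0, 0], "hand": 0.04}
    - {"delta_rot": [0.0014, 0.001, 0.1406], "translation": [0, 0, 0], "hand": 0.04}
    - {"delta_rot": [0.0014, 0.001, 0.1406], "translation": [0, 0, 0], "hand": 0.04}
    - {"delta_rot": [0.0014, 0.001, 0.1406], "translation": [0, 0, 0], "hand": 0.04}
    - {"delta_rot": [0.0014, 0.001, 0.1406], "translation": [0, 0, 0], "hand": 0.04}
    - {"delta_rot": [0.0014, 0.001, 0.1406], "translation": [0, 0, 0], "hand": 0.04}
    - {"delta_rot": [0.0014, 0.001, 0.1406], "translation": [0, 0, 0], "hand": 0.04}
    - {"delta_rot": [0.0014, 0.001, 0.1406], "translation": [0, 0, 0], "hand": 0.04}
    - {"delta_rot": [0.0014, 0.001, 0.1406], "translation": [0, 0, 0], "hand": 0.04}

```text
t: 21.95
ee_pos: [0.4672, 0.0353, 0.172]
tcp_rot: [[0.112, 0.994, -0.013], [0.994, -0.112, 0.001], [-0.001, -0.013, -1.0]]
force: [0.1, 0.6, -1.8]
opening: 0.525
grasp_force: 41.7
```

Call:
jog_arm:
  rows:
    - {"delta_rot": [0, 0, 0], "translation": [-0.03, 0.005, 0], "hand": 0.04}
    - {"delta_rot": [0, 0, 0], "translation": [-0.042, 0.0065, 0], "hand": 0.04}
    - {"delta_rot": [0, 0, 0], "translation": [-0.042, 0.0068, 0], "hand": 0.04}
    - {"delta_rot": [0, 0, 0], "translation": [-0.042, 0.0068, 0], "hand": 0.04}
    - {"delta_rot": [0, 0, 0], "translation": [-0.042, 0.0068, 0.0], "hand": 0.04}
    - {"delta_rot": [0, 0, 0], "translation": [-0.042, 0.0068, 0.0], "hand": 0.04}
    - {"delta_rot": [0, 0, 0], "translation": [-0.042, 0.0065, 0.0], "hand": 0.04}
    - {"delta_rot": [0, 0, 0], "translation": [-0.04, 0.0065, 0.02], "hand": 0.04}
    - {"delta_rot": [0, 0, 0], "translation": [0, 0, 0.02], "hand": 0.04}
    - {"delta_rot": [0, 0, 0], "translation": [0, 0, 0.02], "hand": 0.04}

```text
t: 22.95
ee_pos: [0.4841, -0.2914, 0.1107]
tcp_rot: [[0.108, 0.994, -0.012], [0.994, -0.108, 0.002], [0.001, -0.012, -1.0]]
force: [0.6, 0.9, -3.7]
opening: 0.527
grasp_force: 41.7
```

Call:
jog_arm:
  rows:
    - {"delta_rot": [0, 0, 0], "translation": [0, 0, 0], "hand": 0.04}
    - {"delta_rot": [0, 0, 0], "translation": [0, 0, 0], "hand": 0.04}

```text
t: 23.15
ee_pos: [0.4845, -0.2899, 0.1122]
tcp_rot: [[0.106, 0.994, -0.012], [0.994, -0.106, 0.002], [0.001, -0.012, -1.0]]
force: [-0.5, 0.8, -1.1]
opening: 0.522
grasp_force: 41.7
```

```bash
cat > held.py <<'E'
from h import *
import sys
def held(name,th,ty=.0014,x0=None):
    """held block: top surface extents in tray coords; needed TCP shift"""
    s=sensors.sense(); z=s['ee_pos'][2]; t=tl(s['ee_pos']); print('t',s['t'],'tcp tray',t.round(4),'z',z.round(4),'grip',s['grasp_force'],'tilt',np.array(s['tcp_rot'])[:2,2].round(3))
    P,im,d=wsnap(name); X=wcloud(P,d); q=X[...,:2]-T; c,sn=np.cos(TA),np.sin(TA); x=q@[c,sn]; y=q@[-sn,c]
    k=(X[...,2]>z+.004)&(X[...,2]<z+.026)&(abs(x-t[0])<th/2+.01)&(abs(y-t[1])<.0235)&(d>0)
    zz=np.median(X[k&(abs(y-t[1])<.018)][:,2]); k&=abs(X[...,2]-zz)<.004
    xs=np.percentile(x[k],[1,99]); print(k.sum(),'top z',zz.round(4),'underside rel TCP',(zz-.032-z).round(4),'x',xs.round(4),'centre',xs.mean().round(4),'off',(xs.mean()-t[0]).round(4))
    A=np.c_[x[k]-t[0],y[k]-t[1],np.ones(k.sum())]; print('tilt x,y',np.linalg.lstsq(A,X[k][:,2],rcond=None)[0].round(3))
    m=k&(abs(y-t[1])<.02); e=[ (y[m][i],x[m][i]) for i in ()]
    return s,X,x,y
if __name__=='__main__': held(sys.argv[1],float(sys.argv[2]))
E
python3 held.py w12 .066; python3 -c "
from h import *
plan([*tw(-.016,.0014),.05],Rz(TA+np.pi))"
```

```text
t 23.15 tcp tray [-0.0156  0.0058] z 0.1122 grip 41.685776710510254 tilt [-0.012  0.002]
11393 top z 0.125 underside rel TCP -0.0192 x [-0.0426  0.0216] centre -0.0105 off 0.0052
tilt x,y [0.001 0.014 0.125]
rot [-0.0104  0.0006 -0.0003] n 1 | trans(after rot) [-0.      0.0036  0.0632] n 2 | trans(before) [0.     0.0043 0.0632]
```

Call:
jog_arm:
  rows:
    - {"delta_rot": [-0.0104, 0, 0], "translation": [-0.008, 0.004, 0], "hand": 0.04}
    - {"delta_rot": [0, 0, 0], "translation": [0, 0, 0.02], "hand": 0.04}
    - {"delta_rot": [0, 0, 0], "translation": [0, 0, 0.02], "hand": 0.04}
    - {"delta_rot": [0, 0, 0], "translation": [0, 0, 0.02], "hand": 0.04}
    - {"delta_rot": [0, 0, 0], "translation": [0, 0, 0.01], "hand": 0.04}
    - {"delta_rot": [0, 0, 0], "translation": [0, 0, 0], "hand": 0.04}
    - {"delta_rot": [0, 0, 0], "translation": [0, 0, 0], "hand": 0.04}

```text
t: 23.9
ee_pos: [0.489, -0.2996, 0.044]
tcp_rot: [[0.106, 0.994, 0.001], [0.994, -0.106, -0.002], [-0.002, 0.002, -1.0]]
force: [0.2, -0.0, -1.9]
opening: 0.528
grasp_force: 41.7
```

```bash
python3 held.py w13 .066; python3 -c "
from h import *
plan([*tw(-.0237,.0014),.0225],Rz(TA+np.pi))"
```

```text
t 23.9 tcp tray [-0.0248  0.0003] z 0.044 grip 41.683924198150635 tilt [ 0.001 -0.002]
11418 top z 0.0568 underside rel TCP -0.0193 x [-0.0516  0.0125] centre -0.0196 off 0.0052
tilt x,y [-0.001  0.001  0.057]
rot [ 0.0022  0.0022 -0.0004] n 1 | trans(after rot) [ 0.0012 -0.0013  0.0218] n 1 | trans(before) [ 0.0012 -0.0014  0.0218]
```

Call:
jog_arm:
  rows:
    - {"delta_rot": [0.002, 0.002, 0], "translation": [0.0012, -0.0012, 0], "hand": 0.04}
    - {"delta_rot": [0, 0, 0], "translation": [0, 0, 0.01], "hand": 0.04}
    - {"delta_rot": [0, 0, 0], "translation": [0, 0, 0.007], "hand": 0.04}
    - {"delta_rot": [0, 0, 0], "translation": [0, 0, 0.003], "hand": 0.04}
    - {"delta_rot": [0, 0, 0], "translation": [0, 0, 0.0015], "hand": 0.04}
    - {"delta_rot": [0, 0, 0], "translation": [0, 0, 0.0], "hand": 0.04}

```text
t: 24.55
ee_pos: [0.4866, -0.297, 0.0229]
tcp_rot: [[0.106, 0.994, -0.003], [0.994, -0.106, 0.002], [0.002, -0.003, -1.0]]
force: [-3.0, 4.2, 10.5]
opening: 0.526
grasp_force: 43.1
```

Call:
jog_arm:
  rows:
    - {"delta_rot": [0, 0, 0], "translation": [-0.001, 0, 0.0005], "hand": 0.04}
    - {"delta_rot": [0, 0, 0], "translation": [-0.001, 0, 0], "hand": 0.04}
    - {"delta_rot": [0, 0, 0], "translation": [-0.001, 0, 0], "hand": 0.04}
    - {"delta_rot": [0, 0, 0], "translation": [0, 0, 0], "hand": 0.04}

```text
t: 24.95
ee_pos: [0.4867, -0.2983, 0.0229]
tcp_rot: [[0.107, 0.994, -0.002], [0.994, -0.107, 0.005], [0.005, -0.002, -1.0]]
force: [-2.1, 7.3, 15.1]
opening: 0.524
grasp_force: 43.5
```

Call:
jog_arm:
  rows:
    - {"delta_rot": [0, 0, 0], "translation": [-0.001, 0, 0], "hand": 0.04}
    - {"delta_rot": [0, 0, 0], "translation": [-0.001, 0, 0], "hand": 0.04}
    - {"delta_rot": [0, 0, 0], "translation": [0, 0, 0], "hand": 0.04}

```text
t: 25.25
ee_pos: [0.487, -0.3005, 0.0229]
tcp_rot: [[0.107, 0.994, -0.001], [0.994, -0.107, 0.005], [0.005, -0.001, -1.0]]
force: [-0.8, 8.4, 14.0]
opening: 0.524
grasp_force: 43.5
```

Call:
jog_arm:
  rows:
    - {"delta_rot": [0, 0, 0], "translation": [0, 0, -0.0015], "hand": 0.04}
    - {"delta_rot": [0, 0, 0], "translation": [-0.001, 0, 0], "hand": 0.04}
    - {"delta_rot": [0, 0, 0], "translation": [0, 0, 0], "hand": 0.04}

```text
t: 25.55
ee_pos: [0.4866, -0.3005, 0.023]
tcp_rot: [[0.108, 0.994, -0.002], [0.994, -0.108, 0.007], [0.007, -0.003, -1.0]]
force: [0.9, 8.5, 6.3]
opening: 0.524
grasp_force: 42.6
```

Call:
jog_arm:
  rows:
    - {"delta_rot": [0, 0, 0], "translation": [-0.001, 0, 0], "hand": 0.04}
    - {"delta_rot": [0, 0, 0], "translation": [0, 0, 0], "hand": 0.04}

```text
t: 25.75
ee_pos: [0.4866, -0.3005, 0.023]
tcp_rot: [[0.108, 0.994, -0.002], [0.994, -0.108, 0.008], [0.008, -0.003, -1.0]]
force: [1.6, 10.5, 7.4]
opening: 0.523
grasp_force: 42.7
```

Call:
jog_arm:
  rows:
    - {"delta_rot": [0, 0, 0], "translation": [0.0005, 0, 0], "hand": 0.07}
    - {"delta_rot": [0, 0, 0], "translation": [0, 0, 0], "hand": 0.07}
    - {"delta_rot": [0, 0, 0], "translation": [0, 0, 0], "hand": 0.07}
    - {"delta_rot": [0, 0, 0], "translation": [0, 0, -0.03], "hand": 0.07}
    - {"delta_rot": [0, 0, 0], "translation": [0, 0, -0.04], "hand": 0.07}
    - {"delta_rot": [0, 0, 0], "translation": [0, 0, -0.04], "hand": 0.07}
    - {"delta_rot": [0, 0, 0], "translation": [0, 0, -0.03], "hand": 0.07}
    - {"delta_rot": [0, 0, 0], "translation": [0, 0, -0.01], "hand": 0.07}
    - {"delta_rot": [0, 0, 0], "translation": [0, 0, 0], "hand": 0.07}

```text
t: 26.65
ee_pos: [0.4874, -0.3052, 0.1739]
tcp_rot: [[0.106, 0.994, 0.001], [0.994, -0.106, -0.001], [-0.001, 0.001, -1.0]]
force: [-0.0, -0.5, 0.3]
opening: 0.821
grasp_force: 0.0
```

```bash
cat > chk.py <<'E'
from h import *
import sys
P,im,d=wsnap(sys.argv[1]); X=wcloud(P,d); q=X[...,:2]-T; c,sn=np.cos(TA),np.sin(TA); x=q@[c,sn]; y=q@[-sn,c]
k=(X[...,2]>.028)&(X[...,2]<.045)&(abs(x)<.125)&(abs(y)<.03)&(d>0)
print(k.sum(),'z',np.percentile(X[k][:,2],[5,50,95]).round(4),'x',np.percentile(x[k],[.5,99.5]).round(4),'y',np.percentile(y[k],[1,99]).round(4))
h=np.histogram(x[k&(abs(y)<.015)],bins=np.arange(-.124,.126,.004))[0]; print(h)
w=(abs(X[...,2]-.014)<.004)&(abs(y)<.02)&(x>.11)&(x<.14)&(d>0); print('end wall',np.percentile(x[w],[2,50,98]) if w.sum()>5 else None)
im,d=optics.snapshot('top')
for r in rects(im,d):
    if .3<r[2][0]/1000<.75 and -.4<r[2][1]/1000<.15: print(*r)
E
python3 chk.py w14;  python3 -c "
from h import *
plan([.678,-.1741,.13],Rz(np.deg2rad(89.6-90)))"
```

```text
6048 z [0.0338 0.0355 0.0368] x [-0.1193  0.0117] y [-0.0213  0.0231]
[  3  84 100  89 101 105 103 111 102 114 114 108 111 112 122 118 121 123
 130 114 128 137 134 134 128 132 128 131 147 135 128 148 143 162  25   0
   0   0   0   0   0   0   0   0   0   0   0   0   0   0   0   0   0   0
   0   0   0   0   0   0   0   0]
end wall [0.1200802  0.12191783 0.12428613]
[251.2 166. ] 115 [713.  134.9] [48.2 30.4] 11.6 0.031 [ 30. 201. 236.]
[337. 175.] 194 [ 677.6 -174.2] [43.9 51.3] 89.2 0.032 [ 20. 102. 186.]
[274.  183.5] 112 [648.2  52.2] [45.8 30.6] 85.2 0.032 [ 19. 101. 187.]
[306.3 182.5] 62 [651.2 -63.6] [17.1 45.1] 12.1 0.031 [ 23.  96. 183.]
[279.  209.1] 168 [554.7  33.9] [46.5 43.5] 0.1 0.032 [ 19. 102. 189.]
[304.7 209.2] 83 [555.3 -58.6] [42.8 22.3] 89.7 0.032 [ 24.  98. 185.]
[364.8 224.8] 49 [ 495.7 -266.1] [21.1 44. ] 53.0 0.035 [ 62.  12. 174.]
[374.9 232.1] 23 [ 471.2 -307.5] [16.5 17.8] 56.2 0.034 [ 60.   8. 171.]
[305.6 239.9] 114 [445.6 -60.5] [45.9 29.1] 18.3 0.032 [161.  53. 236.]
[293.6 264.7] 114 [360.  -17.6] [29.9 45.5] 63.0 0.031 [ 30. 209. 238.]
rot [-1.1000e-03 -5.3000e-03 -1.6701e+00] n 12 | trans(after rot) [-0.1912  0.1312  0.0411] n 6 | trans(before) [0.1494 0.1774 0.0408]
```

Call:
jog_arm:
  rows:
    - {"delta_rot": [0, 0, 0.1473], "translation": [0, 0, 0], "hand": 0.07}
    - {"delta_rot": [0, 0, 0.1473], "translation": [0, 0, 0], "hand": 0.07}
    - {"delta_rot": [0, 0, 0.1473], "translation": [0, 0, 0], "hand": 0.07}
    - {"delta_rot": [0, 0, 0.1473], "translation": [0, 0, 0], "hand": 0.07}
    - {"delta_rot": [0, 0, 0.1473], "translation": [0, 0, 0], "hand": 0.07}
    - {"delta_rot": [0, 0, 0.1473], "translation": [0, 0, 0], "hand": 0.07}
    - {"delta_rot": [0, 0, 0.1473], "translation": [0, 0, 0], "hand": 0.07}
    - {"delta_rot": [0, 0, 0.1473], "translation": [0, 0, 0], "hand": 0.07}
    - {"delta_rot": [0, 0, 0.1473], "translation": [0, 0, 0], "hand": 0.07}
    - {"delta_rot": [0, 0, 0.1473], "translation": [0, 0, 0], "hand": 0.07}

```text
t: 27.75
ee_pos: [0.4856, -0.3035, 0.1699]
tcp_rot: [[1.0, -0.014, -0.006], [-0.014, -1.0, 0.005], [-0.006, -0.004, -1.0]]
force: [-0.6, 0.2, 0.8]
opening: 0.817
grasp_force: 0.0
```

Call:
jog_arm:
  rows:
    - {"delta_rot": [0, 0, 0], "translation": [0.032, -0.022, 0], "hand": 0.07}
    - {"delta_rot": [0, 0, 0], "translation": [0.032, -0.022, 0], "hand": 0.07}
    - {"delta_rot": [0, 0, 0], "translation": [0.032, -0.022, 0.01], "hand": 0.07}
    - {"delta_rot": [0, 0, 0], "translation": [0.032, -0.022, 0.01], "hand": 0.07}
    - {"delta_rot": [0, 0, 0], "translation": [0.032, -0.022, 0.01], "hand": 0.07}
    - {"delta_rot": [0, 0, 0], "translation": [0.031, -0.021, 0.02], "hand": 0.07}
    - {"delta_rot": [0, 0, 0], "translation": [0, 0, 0.02], "hand": 0.07}
    - {"delta_rot": [0, 0, 0], "translation": [0, 0, 0], "hand": 0.07}
    - {"delta_rot": [0, 0, 0], "translation": [0, 0, 0], "hand": 0.07}

```text
t: 28.65
ee_pos: [0.6772, -0.1746, 0.1002]
tcp_rot: [[1.0, -0.008, -0.006], [-0.008, -1.0, 0.003], [-0.006, -0.003, -1.0]]
force: [-0.9, 0.3, 0.3]
opening: 0.818
grasp_force: 0.0
```

Run:
```python
from fitlid import *
s=sensors.sense(); print(s['t'],s['ee_pos'],s['tcp_rot'][:,1])
r=lid(.026,.04,[.678,-.1741],.05,'w15')
# width 46 side along ~89.6
ang=r[2] if abs(r[2]-90)<45 else r[2]-90
plan([*(np.array(r[0])/1000),.015],Rz(np.deg2rad(-90.4+((ang+90.4+45)%90-45)-90)))
im=cv2.imread('pics/w15.png'); cv2.imwrite('pics/w15c.png',im[100:400,120:520])
```

```text
28.65 [ 0.67721935 -0.1746087   0.10020725] [-0.00828518 -0.99996216 -0.00265078]
w15 4385 c [ 678.8 -175.1] wh [53.  46.4] ang 1.22 zmed 0.032
rot [-0.0018  0.0036 -0.03  ] n 1 | trans(after rot) [ 0.0008 -0.0001  0.0867] n 2 | trans(before) [ 0.0012 -0.      0.0867]
```

View pics/w15c.png

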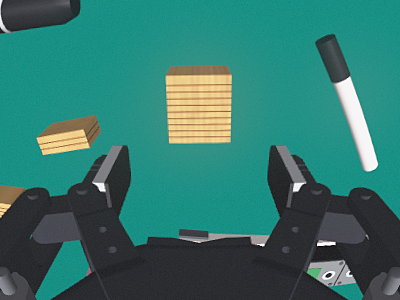

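Crop: the brown block at (198,105), measured 53 × 46.4 mm, is packer_52 (the other large one, at (279,209) in the top view, measured 46 × 46). It is clear of the marker. Grip it.

Call:
jog_arm:
  rows:
    - {"delta_rot": [0, 0.003, -0.03], "translation": [0, 0, 0], "hand": 0.07}
    - {"delta_rot": [0, 0, 0], "translation": [0.001, 0, 0.03], "hand": 0.07}
    - {"delta_rot": [0, 0, 0], "translation": [0, 0, 0.03], "hand": 0.07}
    - {"delta_rot": [0, 0, 0], "translation": [0, 0, 0.017], "hand": 0.07}
    - {"delta_rot": [0, 0, 0], "translation": [0, 0, 0.006], "hand": 0.07}
    - {"delta_rot": [0, 0, 0], "translation": [0, 0, 0], "hand": 0.07}
    - {"delta_rot": [0, 0, 0], "translation": [0, 0, 0], "hand": 0.07}

```text
t: 29.4
ee_pos: [0.6807, -0.1755, 0.0212]
tcp_rot: [[1.0, 0.021, 0.004], [0.021, -1.0, 0.0], [0.004, -0.0, -1.0]]
force: [-0.3, -0.2, 0.1]
opening: 0.817
grasp_force: 0.0
```

Call:
jog_arm:
  rows:
    - {"delta_rot": [0, 0, 0], "translation": [0, 0, 0], "hand": 0.04}
    - {"delta_rot": [0, 0, 0], "translation": [0, 0, 0], "hand": 0.04}
    - {"delta_rot": [0, 0, 0], "translation": [0, 0, 0], "hand": 0.04}
    - {"delta_rot": [0, 0, 0], "translation": [0, 0, 0], "hand": 0.04}

```text
t: 29.8
ee_pos: [0.6809, -0.1751, 0.0212]
tcp_rot: [[1.0, 0.022, 0.004], [0.022, -1.0, 0.0], [0.004, -0.0, -1.0]]
force: [-0.1, -0.0, 5.9]
opening: 0.528
grasp_force: 42.2
```

Call:
jog_arm:
  rows:
    - {"delta_rot": [0, 0, 0], "translation": [0, 0, -0.015], "hand": 0.04}
    - {"delta_rot": [0, 0, 0], "translation": [0, 0, -0.03], "hand": 0.04}
    - {"delta_rot": [0, 0, 0], "translation": [0, 0, -0.04], "hand": 0.04}
    - {"delta_rot": [0, 0, 0], "translation": [0, 0, -0.04], "hand": 0.04}
    - {"delta_rot": [0, 0, 0], "translation": [0, 0, -0.02], "hand": 0.04}
    - {"delta_rot": [0, 0, 0], "translation": [0, 0, 0], "hand": 0.04}

```text
t: 30.4
ee_pos: [0.6817, -0.1755, 0.1695]
tcp_rot: [[1.0, 0.022, 0.009], [0.022, -1.0, -0.001], [0.009, 0.002, -1.0]]
force: [-0.3, -0.5, -0.6]
opening: 0.527
grasp_force: 41.6
```

```bash
python3 -c "
from h import *
s=sensors.sense(); print(s['t'],s['ee_pos'],s['grasp_force'],s['opening'])
plan([*tw(.0455,.0014),.11],Rz(TA+np.pi))"
```

```text
30.4 [ 0.68170522 -0.17549438  0.16948028] 41.56361639499664 0.5273982369139849
rot [ 0.0079 -0.0063 -1.4434] n 11 | trans(after rot) [-0.0734 -0.1797  0.0595] n 5 | trans(before) [-0.1881  0.0499  0.0578]
```

Call:
jog_arm:
  rows:
    - {"delta_rot": [0.0008, -0.0006, -0.1443], "translation": [0, 0, 0], "hand": 0.04}
    - {"delta_rot": [0.0008, -0.0006, -0.1443], "translation": [0, 0, 0], "hand": 0.04}
    - {"delta_rot": [0.0008, -0.0006, -0.1443], "translation": [0, 0, 0], "hand": 0.04}
    - {"delta_rot": [0.0008, -0.0006, -0.1443], "translation": [0, 0, 0], "hand": 0.04}
    - {"delta_rot": [0.0008, -0.0006, -0.1443], "translation": [0, 0, 0], "hand": 0.04}
    - {"delta_rot": [0.0008, -0.0006, -0.1443], "translation": [0, 0, 0], "hand": 0.04}
    - {"delta_rot": [0.0008, -0.0006, -0.1443], "translation": [0, 0, 0], "hand": 0.04}
    - {"delta_rot": [0.0008, -0.0006, -0.1443], "translation": [0, 0, 0], "hand": 0.04}
    - {"delta_rot": [0.0008, -0.0006, -0.1443], "translation": [0, 0, 0], "hand": 0.04}
    - {"delta_rot": [0.0008, -0.0006, -0.1443], "translation": [0, 0, 0], "hand": 0.04}

```text
t: 31.4
ee_pos: [0.6784, -0.1744, 0.1622]
tcp_rot: [[0.1, 0.995, -0.012], [0.995, -0.1, 0.005], [0.003, -0.012, -1.0]]
force: [-0.3, 0.1, -1.0]
opening: 0.524
grasp_force: 41.5
```

Call:
jog_arm:
  rows:
    - {"delta_rot": [0, 0, 0], "translation": [-0.0147, -0.036, 0], "hand": 0.04}
    - {"delta_rot": [0, 0, 0], "translation": [-0.0147, -0.036, 0], "hand": 0.04}
    - {"delta_rot": [0, 0, 0], "translation": [-0.0147, -0.036, 0], "hand": 0.04}
    - {"delta_rot": [0, 0, 0], "translation": [-0.0147, -0.036, 0.01], "hand": 0.04}
    - {"delta_rot": [0, 0, 0], "translation": [-0.0147, -0.036, 0.02], "hand": 0.04}
    - {"delta_rot": [0, 0, 0], "translation": [0, 0, 0.02], "hand": 0.04}
    - {"delta_rot": [0, 0, 0], "translation": [0, 0, 0.01], "hand": 0.04}
    - {"delta_rot": [0, 0, 0], "translation": [0, 0, 0], "hand": 0.04}
    - {"delta_rot": [0, 0, 0], "translation": [0, 0, 0], "hand": 0.04}

```text
t: 32.3
ee_pos: [0.4932, -0.2287, 0.1056]
tcp_rot: [[0.105, 0.994, -0.008], [0.994, -0.105, 0.003], [0.002, -0.008, -1.0]]
force: [0.2, 0.9, -0.7]
opening: 0.521
grasp_force: 41.6
```

```bash
python3 held.py w16 .052; python3 -c "
from h import *
plan([*tw(.0415,.0014),.05],Rz(TA+np.pi))"
```

```text
t 32.3 tcp tray [0.0462 0.0036] z 0.1056 grip 41.60213649272919 tilt [-0.008  0.003]
8465 top z 0.1164 underside rel TCP -0.0212 x [0.0172 0.0684] centre 0.0428 off -0.0034
tilt x,y [-0.008  0.009  0.116]
rot [-0.0071 -0.0019  0.0003] n 1 | trans(after rot) [-0.0046  0.0018  0.056 ] n 2 | trans(before) [-0.0047  0.0022  0.056 ]
```

Call:
jog_arm:
  rows:
    - {"delta_rot": [-0.007, 0, 0], "translation": [-0.002, 0.0022, 0], "hand": 0.04}
    - {"delta_rot": [0, 0, 0], "translation": [0, 0, 0.02], "hand": 0.04}
    - {"delta_rot": [0, 0, 0], "translation": [0, 0, 0.02], "hand": 0.04}
    - {"delta_rot": [0, 0, 0], "translation": [0, 0, 0.02], "hand": 0.04}
    - {"delta_rot": [0, 0, 0], "translation": [0, 0, 0], "hand": 0.04}
    - {"delta_rot": [0, 0, 0], "translation": [0, 0, 0], "hand": 0.04}

```text
t: 32.95
ee_pos: [0.495, -0.231, 0.0462]
tcp_rot: [[0.105, 0.994, -0.0], [0.994, -0.105, 0.002], [0.002, -0.001, -1.0]]
force: [0.4, -0.2, -0.6]
opening: 0.524
grasp_force: 41.6
```

```bash
python3 held.py w17 .052; python3 -c "
from h import *
plan([*tw(.044,.0014),.025],Rz(TA+np.pi))"
```

```text
t 32.95 tcp tray [0.0441 0.0016] z 0.0462 grip 41.58456802368164 tilt [-0.     0.002]
8466 top z 0.057 underside rel TCP -0.0212 x [0.0151 0.0662] centre 0.0406 off -0.0034
tilt x,y [-0.009  0.001  0.057]
rot [ 0.0008 -0.0014 -0.0002] n 1 | trans(after rot) [ 0.0002 -0.0003  0.0217] n 1 | trans(before) [ 0.0002 -0.0003  0.0217]
```

Call:
jog_arm:
  rows:
    - {"delta_rot": [0, 0, 0], "translation": [0, 0, 0.01], "hand": 0.04}
    - {"delta_rot": [0, 0, 0], "translation": [0, 0, 0.007], "hand": 0.04}
    - {"delta_rot": [0, 0, 0], "translation": [0, 0, 0.003], "hand": 0.04}
    - {"delta_rot": [0, 0, 0], "translation": [0, 0, 0.001], "hand": 0.04}
    - {"delta_rot": [0, 0, 0], "translation": [0, 0, 0.0005], "hand": 0.04}
    - {"delta_rot": [0, 0, 0], "translation": [0, 0, 0.0], "hand": 0.04}

```text
t: 33.6
ee_pos: [0.4944, -0.2308, 0.0243]
tcp_rot: [[0.106, 0.994, -0.001], [0.994, -0.106, 0.002], [0.002, -0.001, -1.0]]
force: [0.1, 0.0, -0.6]
opening: 0.522
grasp_force: 41.6
```

Call:
jog_arm:
  rows:
    - {"delta_rot": [0, 0, 0], "translation": [-0.001, 0, 0], "hand": 0.04}
    - {"delta_rot": [0, 0, 0], "translation": [-0.001, 0, 0], "hand": 0.04}
    - {"delta_rot": [0, 0, 0], "translation": [-0.001, 0, 0], "hand": 0.04}
    - {"delta_rot": [0, 0, 0], "translation": [0, 0, 0], "hand": 0.04}

```text
t: 34.0
ee_pos: [0.4942, -0.2332, 0.0243]
tcp_rot: [[0.106, 0.994, -0.0], [0.994, -0.106, 0.003], [0.003, -0.001, -1.0]]
force: [1.6, 3.0, 0.6]
opening: 0.525
grasp_force: 41.8
```

Call:
jog_arm:
  rows:
    - {"delta_rot": [0, 0, 0], "translation": [-0.001, 0, 0], "hand": 0.04}
    - {"delta_rot": [0, 0, 0], "translation": [0, 0, 0], "hand": 0.04}

```text
t: 34.2
ee_pos: [0.4942, -0.2333, 0.0243]
tcp_rot: [[0.107, 0.994, -0.0], [0.994, -0.107, 0.005], [0.005, -0.001, -1.0]]
force: [2.2, 6.5, 2.5]
opening: 0.522
grasp_force: 41.9
```

Call:
jog_arm:
  rows:
    - {"delta_rot": [0, 0, 0], "translation": [0.0005, 0, 0.0005], "hand": 0.07}
    - {"delta_rot": [0, 0, 0], "translation": [0, 0, 0], "hand": 0.07}
    - {"delta_rot": [0, 0, 0], "translation": [0, 0, 0], "hand": 0.07}
    - {"delta_rot": [0, 0, 0], "translation": [0, 0, -0.03], "hand": 0.07}
    - {"delta_rot": [0, 0, 0], "translation": [0, 0, -0.04], "hand": 0.07}
    - {"delta_rot": [0, 0, 0], "translation": [0, 0, -0.04], "hand": 0.07}
    - {"delta_rot": [0, 0, 0], "translation": [0, 0, -0.03], "hand": 0.07}
    - {"delta_rot": [0, 0, 0], "translation": [0, 0, -0.01], "hand": 0.07}
    - {"delta_rot": [0, 0, 0], "translation": [0, 0, 0], "hand": 0.07}

```text
t: 35.1
ee_pos: [0.4947, -0.2354, 0.1751]
tcp_rot: [[0.106, 0.994, 0.002], [0.994, -0.106, 0.0], [0.0, 0.002, -1.0]]
force: [0.3, -0.7, -0.5]
opening: 0.818
grasp_force: 0.0
```

```bash
python3 chk.py w18;  python3 -c "
from h import *
plan([.648,.0522,.11],Rz(np.deg2rad(-94.8-90)))"
```

```text
7181 z [0.0338 0.0354 0.0367] x [-0.1183  0.0637] y [-0.0215  0.0231]
[  0  59  70  72  64  69  77  77  78  81  86  80  84  88  91  89  90  90
  94  87  92 101 104 108  94 112 102 111 109 107 119 115 117 133 117 110
 125 127 119 137 127 139 129 127 128 138 158  10   0   0   0   0   0   0
   0   0   0   0   0   0   0   0]
end wall [0.12046506 0.12248059 0.12451133]
[251.2 166. ] 112 [712.  134.7] [47.4 30.1] 10.3 0.031 [ 30. 201. 236.]
[274.  183.4] 109 [648.   51.8] [44.9 29.8] 86.3 0.031 [ 19. 101. 189.]
[306.4 182.5] 61 [651.1 -63.4] [15.7 44.8] 10.4 0.03 [ 22.  97. 185.]
[278.9 209. ] 167 [554.9  34. ] [46.4 43.4] 0.2 0.032 [ 19. 102. 191.]
[304.8 209.2] 84 [555.1 -58.5] [43.1 22.1] 89.5 0.033 [ 23.  98. 186.]
[350.9 228.6] 40 [ 487.  -222.2] [22.8 27.5] 86.7 0.034 [ 17.  96. 188.]
[305.6 239.9] 113 [445.6 -60.5] [46. 29.] 18.2 0.032 [161.  53. 236.]
[293.6 264.6] 113 [359.6 -17.9] [29.9 45.4] 61.8 0.032 [ 30. 210. 238.]
rot [-0.0051  0.      1.5484] n 12 | trans(after rot) [ 0.1303 -0.2984  0.0624] n 8 | trans(before) [0.301  0.1238 0.0629]
```

Call:
jog_arm:
  rows:
    - {"delta_rot": [0, 0, 0.1408], "translation": [0, 0, 0], "hand": 0.07}
    - {"delta_rot": [0, 0, 0.1408], "translation": [0, 0, 0], "hand": 0.07}
    - {"delta_rot": [0, 0, 0.1408], "translation": [0, 0, 0], "hand": 0.07}
    - {"delta_rot": [0, 0, 0.1408], "translation": [0, 0, 0], "hand": 0.07}
    - {"delta_rot": [0, 0, 0.1408], "translation": [0, 0, 0], "hand": 0.07}
    - {"delta_rot": [0, 0, 0.1408], "translation": [0, 0, 0], "hand": 0.07}
    - {"delta_rot": [0, 0, 0.1408], "translation": [0, 0, 0], "hand": 0.07}
    - {"delta_rot": [0, 0, 0.1408], "translation": [0, 0, 0], "hand": 0.07}
    - {"delta_rot": [0, 0, 0.1408], "translation": [0, 0, 0], "hand": 0.07}
    - {"delta_rot": [0, 0, 0.1408], "translation": [0, 0, 0], "hand": 0.07}

```text
t: 36.2
ee_pos: [0.4928, -0.2339, 0.1711]
tcp_rot: [[0.999, 0.051, -0.005], [0.051, -0.999, 0.005], [-0.005, -0.005, -1.0]]
force: [1.1, 0.9, -0.5]
opening: 0.82
grasp_force: 0.0
```

Call:
jog_arm:
  rows:
    - {"delta_rot": [0, 0, 0.1408], "translation": [0, 0, 0], "hand": 0.07}
    - {"delta_rot": [0, 0, 0], "translation": [0.0163, -0.0373, 0], "hand": 0.07}
    - {"delta_rot": [0, 0, 0], "translation": [0.0163, -0.0373, 0], "hand": 0.07}
    - {"delta_rot": [0, 0, 0], "translation": [0.0163, -0.0373, 0], "hand": 0.07}
    - {"delta_rot": [0, 0, 0], "translation": [0.0163, -0.0373, 0], "hand": 0.07}
    - {"delta_rot": [0, 0, 0], "translation": [0.0163, -0.0373, 0], "hand": 0.07}
    - {"delta_rot": [0, 0, 0], "translation": [0.0163, -0.0373, 0.01], "hand": 0.07}
    - {"delta_rot": [0, 0, 0], "translation": [0.0163, -0.0373, 0.015], "hand": 0.07}
    - {"delta_rot": [0, 0, 0], "translation": [0.0163, -0.0373, 0.02], "hand": 0.07}
    - {"delta_rot": [0, 0, 0], "translation": [0, 0, 0.02], "hand": 0.07}

```text
t: 37.2
ee_pos: [0.65, 0.0567, 0.1058]
tcp_rot: [[0.997, -0.08, -0.002], [-0.08, -0.997, 0.005], [-0.003, -0.005, -1.0]]
force: [-0.6, -0.2, 0.5]
opening: 0.821
grasp_force: 0.0
```

Call:
jog_arm:
  rows:
    - {"delta_rot": [0, 0, 0], "translation": [0, 0, 0], "hand": 0.07}
    - {"delta_rot": [0, 0, 0], "translation": [0, 0, 0], "hand": 0.07}

```text
t: 37.4
ee_pos: [0.6476, 0.0517, 0.1072]
tcp_rot: [[0.996, -0.084, -0.005], [-0.084, -0.996, 0.002], [-0.005, -0.002, -1.0]]
force: [0.1, 1.1, 0.5]
opening: 0.817
grasp_force: 0.0
```

Run:
```python
from fitlid import *
s=sensors.sense(); print(s['t'],s['ee_pos'],s['tcp_rot'][:,1])
r=lid(.026,.04,[.648,.052],.05,'w19')
ang=r[2] if r[1][0]>r[1][1] else r[2]+90   # heading of 46 side
print('46 side heading',ang)
plan([*(np.array(r[0])/1000),.016],Rz(np.deg2rad(-94.8+((ang+94.8+45)%90-45)-90)))
```

```text
37.4 [0.64762105 0.05166951 0.10724469] [-0.08389341 -0.99647345 -0.00159883]
w19 2432 c [647.6  52.8] wh [46.  31.1] ang 86.53 zmed 0.032
46 side heading 86.53242492675781
rot [-0.0019  0.0027 -0.0241] n 1 | trans(after rot) [-0.001  -0.0014  0.0926] n 3 | trans(before) [-0.0008 -0.0012  0.0926]
```

Call:
jog_arm:
  rows:
    - {"delta_rot": [0, 0.003, -0.024], "translation": [0, 0, 0], "hand": 0.07}
    - {"delta_rot": [0, 0, 0], "translation": [-0.003, -0.0012, 0.03], "hand": 0.07}
    - {"delta_rot": [0, 0, 0], "translation": [0, 0, 0.03], "hand": 0.07}
    - {"delta_rot": [0, 0, 0], "translation": [0, 0, 0.02], "hand": 0.07}
    - {"delta_rot": [0, 0, 0], "translation": [0, 0, 0.01], "hand": 0.07}
    - {"delta_rot": [0, 0, 0], "translation": [0, 0, 0], "hand": 0.07}
    - {"delta_rot": [0, 0, 0], "translation": [0, 0, 0], "hand": 0.07}

```text
t: 38.15
ee_pos: [0.6472, 0.0531, 0.0205]
tcp_rot: [[0.998, -0.06, 0.004], [-0.06, -0.998, 0.002], [0.004, -0.002, -1.0]]
force: [0.5, 0.1, 0.2]
opening: 0.816
grasp_force: 0.0
```

```bash
python3 -c "
from h import *
s=sensors.sense(); print(s['t'],s['ee_pos'],s['joints'])
plan([.6476,.0528,.016],Rz(np.deg2rad(-93.47-90)))"
```

```text
38.15 [0.64724866 0.0530982  0.02054296] [-1.51646405 31.67169055 92.71663917  0.15447305 55.35992694 91.85181059]
rot [-0.0024 -0.0043  0.0002] n 1 | trans(after rot) [0.0004 0.0003 0.0045] n 1 | trans(before) [0.0003 0.0003 0.0045]
```

Call:
jog_arm:
  rows:
    - {"delta_rot": [-0.002, -0.004, 0], "translation": [0, 0, 0.002], "hand": 0.07}
    - {"delta_rot": [0, 0, 0], "translation": [0, 0, 0], "hand": 0.04}
    - {"delta_rot": [0, 0, 0], "translation": [0, 0, 0], "hand": 0.04}
    - {"delta_rot": [0, 0, 0], "translation": [0, 0, 0], "hand": 0.04}
    - {"delta_rot": [0, 0, 0], "translation": [0, 0, 0], "hand": 0.04}

```text
t: 38.65
ee_pos: [0.6471, 0.0536, 0.0183]
tcp_rot: [[0.998, -0.06, 0.0], [-0.06, -0.998, 0.0], [0.0, -0.0, -1.0]]
force: [-0.3, 0.5, 6.6]
opening: 0.528
grasp_force: 42.4
```

Call:
jog_arm:
  rows:
    - {"delta_rot": [0, 0, 0], "translation": [0, 0, -0.015], "hand": 0.04}
    - {"delta_rot": [0, 0, 0], "translation": [0, 0, -0.03], "hand": 0.04}
    - {"delta_rot": [0, 0, 0], "translation": [0, 0, -0.04], "hand": 0.04}
    - {"delta_rot": [0, 0, 0], "translation": [0, 0, -0.04], "hand": 0.04}
    - {"delta_rot": [0, 0, 0], "translation": [0, 0, -0.02], "hand": 0.04}
    - {"delta_rot": [0, 0, 0], "translation": [0, 0, 0], "hand": 0.04}

```text
t: 39.25
ee_pos: [0.6485, 0.0535, 0.1659]
tcp_rot: [[0.998, -0.06, 0.005], [-0.06, -0.998, 0.0], [0.005, -0.001, -1.0]]
force: [-0.2, 0.2, 0.1]
opening: 0.529
grasp_force: 41.8
```

```bash
python3 -c "
from h import *
s=sensors.sense(); print(s['t'],s['ee_pos'],s['grasp_force'],s['opening'])
plan([*tw(.083,.0014),.11],Rz(TA+np.pi))"
```

```text
39.25 [0.64851666 0.05349908 0.165864  ] 41.836625933647156 0.5292940476971008
rot [ 0.0034 -0.0044 -1.5253] n 11 | trans(after rot) [-0.2602 -0.1226  0.0559] n 7 | trans(before) [-0.1346  0.2543  0.0551]
```

Call:
jog_arm:
  rows:
    - {"delta_rot": [0.0003, -0.0004, -0.1387], "translation": [0, 0, 0], "hand": 0.04}
    - {"delta_rot": [0.0003, -0.0004, -0.1387], "translation": [0, 0, 0], "hand": 0.04}
    - {"delta_rot": [0.0003, -0.0004, -0.1387], "translation": [0, 0, 0], "hand": 0.04}
    - {"delta_rot": [0.0003, -0.0004, -0.1387], "translation": [0, 0, 0], "hand": 0.04}
    - {"delta_rot": [0.0003, -0.0004, -0.1387], "translation": [0, 0, 0], "hand": 0.04}
    - {"delta_rot": [0.0003, -0.0004, -0.1387], "translation": [0, 0, 0], "hand": 0.04}
    - {"delta_rot": [0.0003, -0.0004, -0.1387], "translation": [0, 0, 0], "hand": 0.04}
    - {"delta_rot": [0.0003, -0.0004, -0.1387], "translation": [0, 0, 0], "hand": 0.04}
    - {"delta_rot": [0.0003, -0.0004, -0.1387], "translation": [0, 0, 0], "hand": 0.04}
    - {"delta_rot": [0.0003, -0.0004, -0.1387], "translation": [0, 0, 0], "hand": 0.04}

```text
t: 40.25
ee_pos: [0.6452, 0.0535, 0.1597]
tcp_rot: [[0.236, 0.972, -0.011], [0.972, -0.236, 0.001], [-0.002, -0.011, -1.0]]
force: [0.7, -0.4, -0.3]
opening: 0.526
grasp_force: 41.8
```

Call:
jog_arm:
  rows:
    - {"delta_rot": [0.0003, -0.0004, -0.1387], "translation": [0, 0, 0], "hand": 0.04}
    - {"delta_rot": [0, 0, 0], "translation": [-0.037, -0.0175, 0], "hand": 0.04}
    - {"delta_rot": [0, 0, 0], "translation": [-0.037, -0.0175, 0], "hand": 0.04}
    - {"delta_rot": [0, 0, 0], "translation": [-0.037, -0.0175, 0], "hand": 0.04}
    - {"delta_rot": [0, 0, 0], "translation": [-0.037, -0.0175, 0], "hand": 0.04}
    - {"delta_rot": [0, 0, 0], "translation": [-0.037, -0.0175, 0], "hand": 0.04}
    - {"delta_rot": [0, 0, 0], "translation": [-0.037, -0.0175, 0.01], "hand": 0.04}
    - {"delta_rot": [0, 0, 0], "translation": [-0.037, -0.0175, 0.02], "hand": 0.04}
    - {"delta_rot": [0, 0, 0], "translation": [0, 0, 0.03], "hand": 0.04}
    - {"delta_rot": [0, 0, 0], "translation": [0, 0, 0], "hand": 0.04}

```text
t: 41.25
ee_pos: [0.4924, -0.1901, 0.0984]
tcp_rot: [[0.108, 0.994, -0.017], [0.994, -0.108, 0.006], [0.004, -0.018, -1.0]]
force: [-0.3, -0.6, -0.8]
opening: 0.527
grasp_force: 41.8
```

Call:
jog_arm:
  rows:
    - {"delta_rot": [0, 0, 0], "translation": [0, 0, 0], "hand": 0.04}
    - {"delta_rot": [0, 0, 0], "translation": [0, 0, 0], "hand": 0.04}

```text
t: 41.45
ee_pos: [0.4981, -0.1909, 0.1038]
tcp_rot: [[0.104, 0.995, -0.006], [0.995, -0.104, -0.0], [-0.001, -0.006, -1.0]]
force: [-0.3, 0.7, -0.5]
opening: 0.524
grasp_force: 41.8
```

```bash
python3 held.py w20 .030; python3 -c "
from h import *
plan([*tw(.082,.0014),.045],Rz(TA+np.pi))"
```

```text
t 41.45 tcp tray [0.0843 0.0027] z 0.1038 grip 41.77232086658478 tilt [-0.006 -0.   ]
5366 top z 0.1174 underside rel TCP -0.0184 x [0.0683 0.0985] centre 0.0834 off -0.0009
tilt x,y [-0.02   0.007  0.117]
rot [-0.0051  0.0012  0.0018] n 1 | trans(after rot) [-0.0023  0.0011  0.0592] n 2 | trans(before) [-0.0022  0.0014  0.0592]
```

Call:
jog_arm:
  rows:
    - {"delta_rot": [-0.005, 0.001, 0.0018], "translation": [-0.0017, 0.0013, 0], "hand": 0.04}
    - {"delta_rot": [0, 0, 0], "translation": [0, 0, 0.02], "hand": 0.04}
    - {"delta_rot": [0, 0, 0], "translation": [0, 0, 0.02], "hand": 0.04}
    - {"delta_rot": [0, 0, 0], "translation": [0, 0, 0.018], "hand": 0.04}
    - {"delta_rot": [0, 0, 0], "translation": [0, 0, 0], "hand": 0.04}
    - {"delta_rot": [0, 0, 0], "translation": [0, 0, 0], "hand": 0.04}

```text
t: 42.1
ee_pos: [0.4987, -0.193, 0.0459]
tcp_rot: [[0.106, 0.994, -0.001], [0.994, -0.106, 0.0], [0.0, -0.001, -1.0]]
force: [0.7, -0.1, -0.6]
opening: 0.525
grasp_force: 41.8
```

```bash
python3 held.py w21 .030; python3 -c "
from h import *
plan([*tw(.0825,.0014),.0222],Rz(TA+np.pi))"
```

```text
t 42.1 tcp tray [0.0823 0.0019] z 0.0459 grip 41.794604659080505 tilt [-0.001  0.   ]
5369 top z 0.0595 underside rel TCP -0.0184 x [0.0664 0.0964] centre 0.0814 off -0.0008
tilt x,y [-0.023  0.004  0.059]
rot [ 0.      0.0004 -0.001 ] n 1 | trans(after rot) [0.0005 0.     0.0241] n 1 | trans(before) [0.0005 0.     0.0241]
```

Call:
jog_arm:
  rows:
    - {"delta_rot": [0, 0, 0], "translation": [0, 0.0005, 0.01], "hand": 0.04}
    - {"delta_rot": [0, 0, 0], "translation": [0, 0, 0.009], "hand": 0.04}
    - {"delta_rot": [0, 0, 0], "translation": [0, 0, 0.004], "hand": 0.04}
    - {"delta_rot": [0, 0, 0], "translation": [0, 0, 0.001], "hand": 0.04}
    - {"delta_rot": [0, 0, 0], "translation": [0, 0, 0.0005], "hand": 0.04}
    - {"delta_rot": [0, 0, 0], "translation": [0, 0, 0.0], "hand": 0.04}

```text
t: 42.75
ee_pos: [0.4981, -0.1928, 0.0213]
tcp_rot: [[0.107, 0.994, -0.003], [0.994, -0.107, 0.001], [0.001, -0.003, -1.0]]
force: [-2.1, 1.1, 7.2]
opening: 0.527
grasp_force: 42.6
```

Call:
jog_arm:
  rows:
    - {"delta_rot": [0, 0, 0], "translation": [-0.001, 0, 0], "hand": 0.04}
    - {"delta_rot": [0, 0, 0], "translation": [-0.001, 0, 0], "hand": 0.04}
    - {"delta_rot": [0, 0, 0], "translation": [-0.001, 0, 0], "hand": 0.04}
    - {"delta_rot": [0, 0, 0], "translation": [0, 0, 0], "hand": 0.04}

```text
t: 43.15
ee_pos: [0.4984, -0.1954, 0.0213]
tcp_rot: [[0.107, 0.994, -0.001], [0.994, -0.107, 0.002], [0.002, -0.002, -1.0]]
force: [-0.8, 3.8, 6.2]
opening: 0.525
grasp_force: 42.5
```

Call:
jog_arm:
  rows:
    - {"delta_rot": [0, 0, 0], "translation": [-0.001, 0, 0], "hand": 0.04}
    - {"delta_rot": [0, 0, 0], "translation": [0, 0, 0], "hand": 0.04}

```text
t: 43.35
ee_pos: [0.4983, -0.1955, 0.0213]
tcp_rot: [[0.108, 0.994, -0.001], [0.994, -0.108, 0.003], [0.003, -0.002, -1.0]]
force: [0.3, 5.6, 7.0]
opening: 0.527
grasp_force: 42.7
```

Call:
jog_arm:
  rows:
    - {"delta_rot": [0, 0, 0], "translation": [0.0005, 0, 0.0], "hand": 0.07}
    - {"delta_rot": [0, 0, 0], "translation": [0, 0, 0], "hand": 0.07}
    - {"delta_rot": [0, 0, 0], "translation": [0, 0, 0], "hand": 0.07}
    - {"delta_rot": [0, 0, 0], "translation": [0, 0, -0.03], "hand": 0.07}
    - {"delta_rot": [0, 0, 0], "translation": [0, 0, -0.04], "hand": 0.07}
    - {"delta_rot": [0, 0, 0], "translation": [0, 0, -0.04], "hand": 0.07}
    - {"delta_rot": [0, 0, 0], "translation": [0, 0, -0.03], "hand": 0.07}
    - {"delta_rot": [0, 0, 0], "translation": [0, 0, -0.01], "hand": 0.07}
    - {"delta_rot": [0, 0, 0], "translation": [0, 0, 0], "hand": 0.07}

```text
t: 44.25
ee_pos: [0.4992, -0.1972, 0.1719]
tcp_rot: [[0.107, 0.994, 0.001], [0.994, -0.107, -0.001], [-0.001, 0.001, -1.0]]
force: [-0.1, 0.2, -1.5]
opening: 0.817
grasp_force: 0.0
```

```bash
python3 chk.py w22;  python3 -c "
from h import *
plan([.555,-.0585,.105],Rz(np.deg2rad(-90.5-90)))"
```

```text
7682 z [0.034  0.0353 0.0365] x [-0.1131  0.0942] y [-0.0216  0.0231]
[  0   4  53  52  55  60  63  62  64  68  68  66  68  78  75  76  75  78
  80  72  80  82  99  81  84  94  90  95  97  95 104 104  99 106 104 110
 108 117 107 121 121 120 113 119 123 116 123 135 126 121 142 139 134 131
 130   0   0   0   0   0   0   0]
end wall [0.12150864 0.1231355  0.12443992]
[251.3 166. ] 114 [712.6 134.6] [47.8 30.2] 9.6 0.031 [ 30. 200. 235.]
[306.3 182.4] 60 [651.1 -63.6] [16.7 45.2] 11.7 0.031 [ 22.  97. 186.]
[278.9 209.1] 169 [554.7  33.9] [43.3 46.5] 90.0 0.031 [ 19. 102. 190.]
[304.8 209.2] 83 [555.1 -58.5] [43.3 22.2] 88.6 0.032 [ 24.  98. 186.]
[390.7 229.7] 213 [ 482.6 -357. ] [75.  47.8] 81.3 0.035 [ 76.  26. 185.]
[305.7 240. ] 112 [445.5 -60.6] [45.7 29.1] 18.1 0.032 [162.  53. 237.]
[293.5 264.7] 113 [360.  -17.5] [30.1 45.3] 63.0 0.032 [ 30. 209. 239.]
rot [-0.0044  0.0021  1.4725] n 11 | trans(after rot) [ 0.0562 -0.1383  0.0643] n 4 | trans(before) [0.1431 0.0427 0.0643]
```

Call:
jog_arm:
  rows:
    - {"delta_rot": [0, 0, 0.1472], "translation": [0, 0, 0], "hand": 0.07}
    - {"delta_rot": [0, 0, 0.1472], "translation": [0, 0, 0], "hand": 0.07}
    - {"delta_rot": [0, 0, 0.1472], "translation": [0, 0, 0], "hand": 0.07}
    - {"delta_rot": [0, 0, 0.1472], "translation": [0, 0, 0], "hand": 0.07}
    - {"delta_rot": [0, 0, 0.1472], "translation": [0, 0, 0], "hand": 0.07}
    - {"delta_rot": [0, 0, 0.1472], "translation": [0, 0, 0], "hand": 0.07}
    - {"delta_rot": [0, 0, 0.1472], "translation": [0, 0, 0], "hand": 0.07}
    - {"delta_rot": [0, 0, 0.1472], "translation": [0, 0, 0], "hand": 0.07}
    - {"delta_rot": [0, 0, 0.1472], "translation": [0, 0, 0], "hand": 0.07}
    - {"delta_rot": [0, 0, 0.1472], "translation": [0, 0, 0], "hand": 0.07}

```text
t: 45.35
ee_pos: [0.4972, -0.196, 0.1682]
tcp_rot: [[1.0, -0.014, -0.006], [-0.014, -1.0, 0.003], [-0.006, -0.003, -1.0]]
force: [-0.1, -0.5, -0.0]
opening: 0.819
grasp_force: 0.0
```

Call:
jog_arm:
  rows:
    - {"delta_rot": [0, 0, 0], "translation": [0.014, -0.0346, 0], "hand": 0.07}
    - {"delta_rot": [0, 0, 0], "translation": [0.014, -0.0346, 0], "hand": 0.07}
    - {"delta_rot": [0, 0, 0], "translation": [0.014, -0.0346, 0.01], "hand": 0.07}
    - {"delta_rot": [0, 0, 0], "translation": [0.014, -0.0346, 0.02], "hand": 0.07}
    - {"delta_rot": [0, 0, 0], "translation": [0, 0, 0.035], "hand": 0.07}
    - {"delta_rot": [0, 0, 0], "translation": [0, 0, 0], "hand": 0.07}
    - {"delta_rot": [0, 0, 0], "translation": [0, 0, 0], "hand": 0.07}
    - {"delta_rot": [0, 0, 0], "translation": [0, 0, 0], "hand": 0.07}

```text
t: 46.15
ee_pos: [0.5559, -0.0595, 0.1063]
tcp_rot: [[1.0, -0.009, -0.001], [-0.009, -1.0, 0.0], [-0.001, -0.0, -1.0]]
force: [0.3, -0.3, 0.4]
opening: 0.819
grasp_force: 0.0
```

Run:
```python
from fitlid import *
s=sensors.sense(); print(s['t'],s['ee_pos'],s['tcp_rot'][:,1])
r=lid(.026,.04,[.555,-.0585],.045,'w23')
ang=r[2] if r[1][0]>r[1][1] else r[2]+90
print('46 side heading',ang)
plan([*(np.array(r[0])/1000),.016],Rz(np.deg2rad(-90.5+((ang+90.5+45)%90-45)-90)))
```

```text
46.15 [ 0.55588896 -0.05948759  0.10630029] [-9.09627506e-03 -9.99958610e-01 -1.92371334e-04]
w23 1817 c [554.8 -60.3] wh [46.2 22.3] ang 88.86 zmed 0.032
46 side heading 88.86277770996094
rot [-0.      0.0001  0.0106] n 1 | trans(after rot) [-0.0014  0.0007  0.0908] n 3 | trans(before) [-0.0014  0.0007  0.0908]
```

Call:
jog_arm:
  rows:
    - {"delta_rot": [0, 0, 0.0106], "translation": [0, 0, 0], "hand": 0.07}
    - {"delta_rot": [0, 0, 0], "translation": [-0.003, 0.0007, 0.03], "hand": 0.07}
    - {"delta_rot": [0, 0, 0], "translation": [0, 0, 0.03], "hand": 0.07}
    - {"delta_rot": [0, 0, 0], "translation": [0, 0, 0.02], "hand": 0.07}
    - {"delta_rot": [0, 0, 0], "translation": [0, 0, 0.01], "hand": 0.07}
    - {"delta_rot": [0, 0, 0], "translation": [0, 0, 0], "hand": 0.07}
    - {"delta_rot": [0, 0, 0], "translation": [0, 0, 0], "hand": 0.07}

```text
t: 46.9
ee_pos: [0.5532, -0.0597, 0.0168]
tcp_rot: [[1.0, -0.019, 0.0], [-0.019, -1.0, 0.0], [0.0, -0.0, -1.0]]
force: [0.1, 0.1, -0.1]
opening: 0.822
grasp_force: 0.0
```

```bash
python3 -c "
from h import *
s=sensors.sense(); print(s['t'],s['ee_pos'])
plan([.5548,-.0603,.018],Rz(np.deg2rad(-91.14-90)))"
```

```text
46.9 [ 0.55324948 -0.05968506  0.01675394]
rot [-0.0001 -0.0001  0.0007] n 1 | trans(after rot) [ 0.0016  0.0006 -0.0012] n 1 | trans(before) [ 0.0016  0.0006 -0.0012]
```

Call:
jog_arm:
  rows:
    - {"delta_rot": [0, 0, 0], "translation": [0.0016, 0.0006, -0.002], "hand": 0.07}
    - {"delta_rot": [0, 0, 0], "translation": [0, 0, 0], "hand": 0.04}
    - {"delta_rot": [0, 0, 0], "translation": [0, 0, 0], "hand": 0.04}
    - {"delta_rot": [0, 0, 0], "translation": [0, 0, 0], "hand": 0.04}
    - {"delta_rot": [0, 0, 0], "translation": [0, 0, 0], "hand": 0.04}

```text
t: 47.4
ee_pos: [0.5549, -0.0601, 0.019]
tcp_rot: [[1.0, -0.019, 0.001], [-0.019, -1.0, -0.0], [0.001, 0.0, -1.0]]
force: [-0.5, -0.8, 6.0]
opening: 0.527
grasp_force: 41.5
```

Call:
jog_arm:
  rows:
    - {"delta_rot": [0, 0, 0], "translation": [0, 0, -0.015], "hand": 0.04}
    - {"delta_rot": [0, 0, 0], "translation": [0, 0, -0.03], "hand": 0.04}
    - {"delta_rot": [0, 0, 0], "translation": [0, 0, -0.04], "hand": 0.04}
    - {"delta_rot": [0, 0, 0], "translation": [0, 0, -0.04], "hand": 0.04}
    - {"delta_rot": [0, 0, 0], "translation": [0, 0, -0.02], "hand": 0.04}
    - {"delta_rot": [0, 0, 0], "translation": [0, 0, 0], "hand": 0.04}

```text
t: 48.0
ee_pos: [0.5563, -0.0604, 0.1663]
tcp_rot: [[1.0, -0.019, 0.006], [-0.019, -1.0, -0.001], [0.006, 0.001, -1.0]]
force: [0.1, -0.2, -0.2]
opening: 0.526
grasp_force: 41.0
```

```bash
python3 -c "
from h import *
s=sensors.sense(); print(s['t'],s['ee_pos'],s['grasp_force'],s['opening'])
plan([*tw(.1075,.0014),.11],Rz(TA+np.pi))"
```

```text
48.0 [ 0.55631018 -0.06039388  0.16632619] 41.01684272289276 0.5257047924939542
rot [ 0.005  -0.0037 -1.4839] n 11 | trans(after rot) [-0.1127 -0.0429  0.0563] n 3 | trans(before) [-0.0528  0.1085  0.0561]
```

Call:
jog_arm:
  rows:
    - {"delta_rot": [0.0005, -0.0004, -0.1484], "translation": [0, 0, 0], "hand": 0.04}
    - {"delta_rot": [0.0005, -0.0004, -0.1484], "translation": [0, 0, 0], "hand": 0.04}
    - {"delta_rot": [0.0005, -0.0004, -0.1484], "translation": [0, 0, 0], "hand": 0.04}
    - {"delta_rot": [0.0005, -0.0004, -0.1484], "translation": [0, 0, 0], "hand": 0.04}
    - {"delta_rot": [0.0005, -0.0004, -0.1484], "translation": [0, 0, 0], "hand": 0.04}
    - {"delta_rot": [0.0005, -0.0004, -0.1484], "translation": [0, 0, 0], "hand": 0.04}
    - {"delta_rot": [0.0005, -0.0004, -0.1484], "translation": [0, 0, 0], "hand": 0.04}
    - {"delta_rot": [0.0005, -0.0004, -0.1484], "translation": [0, 0, 0], "hand": 0.04}
    - {"delta_rot": [0.0005, -0.0004, -0.1484], "translation": [0, 0, 0], "hand": 0.04}
    - {"delta_rot": [0.0005, -0.0004, -0.1484], "translation": [0, 0, 0], "hand": 0.04}

```text
t: 49.0
ee_pos: [0.5529, -0.0597, 0.1607]
tcp_rot: [[0.099, 0.995, -0.011], [0.995, -0.099, 0.002], [0.001, -0.011, -1.0]]
force: [0.3, -0.4, -0.3]
opening: 0.527
grasp_force: 41.0
```

Call:
jog_arm:
  rows:
    - {"delta_rot": [0, 0, 0], "translation": [-0.028, -0.0107, 0], "hand": 0.04}
    - {"delta_rot": [0, 0, 0], "translation": [-0.028, -0.0107, 0], "hand": 0.04}
    - {"delta_rot": [0, 0, 0], "translation": [-0.028, -0.0107, 0.01], "hand": 0.04}
    - {"delta_rot": [0, 0, 0], "translation": [-0.0285, -0.0107, 0.02], "hand": 0.04}
    - {"delta_rot": [0, 0, 0], "translation": [0, 0, 0.03], "hand": 0.04}
    - {"delta_rot": [0, 0, 0], "translation": [0, 0, 0], "hand": 0.04}
    - {"delta_rot": [0, 0, 0], "translation": [0, 0, 0], "hand": 0.04}
    - {"delta_rot": [0, 0, 0], "translation": [0, 0, 0], "hand": 0.04}

```text
t: 49.8
ee_pos: [0.5001, -0.167, 0.1036]
tcp_rot: [[0.105, 0.994, -0.006], [0.995, -0.105, 0.001], [0.0, -0.007, -1.0]]
force: [-0.0, -0.1, -1.1]
opening: 0.526
grasp_force: 41.2
```

```bash
python3 held.py w24 .022; python3 -c "
from h import *
plan([*tw(.1072,.0014),.045],Rz(TA+np.pi))"
```

```text
t 49.8 tcp tray [0.1082 0.0032] z 0.1036 grip 41.15559697151184 tilt [-0.006  0.001]
3974 top z 0.1165 underside rel TCP -0.0192 x [0.0951 0.1177] centre 0.1064 off -0.0018
tilt x,y [-0.03   0.01   0.116]
rot [-0.0058 -0.0002  0.0009] n 1 | trans(after rot) [-0.001   0.0016  0.0589] n 2 | trans(before) [-0.001   0.0019  0.0589]
```

Call:
jog_arm:
  rows:
    - {"delta_rot": [-0.0058, 0, 0.001], "translation": [0.001, 0.0018, 0], "hand": 0.04}
    - {"delta_rot": [0, 0, 0], "translation": [0, 0, 0.02], "hand": 0.04}
    - {"delta_rot": [0, 0, 0], "translation": [0, 0, 0.02], "hand": 0.04}
    - {"delta_rot": [0, 0, 0], "translation": [0, 0, 0.018], "hand": 0.04}
    - {"delta_rot": [0, 0, 0], "translation": [0, 0, 0], "hand": 0.04}
    - {"delta_rot": [0, 0, 0], "translation": [0, 0, 0], "hand": 0.04}

```text
t: 50.45
ee_pos: [0.5017, -0.1663, 0.0456]
tcp_rot: [[0.106, 0.994, -0.001], [0.994, -0.106, 0.001], [0.001, -0.001, -1.0]]
force: [-0.1, -0.4, -0.4]
opening: 0.525
grasp_force: 41.2
```

```bash
python3 held.py w25 .022; python3 -c "
from h import *
plan([*tw(.109,.0014),.0222],Rz(TA+np.pi))
im=cv2.imread('pics/w25.png'); cv2.imwrite('pics/w25c.png',cv2.resize(im[130:330,210:430],None,fx=2.6,fy=2.6))
im=cv2.imread('pics/w25.png'); 
P,i,d=wsnap('w25b'); X=wcloud(P,d); q=X[...,:2]-T; x=q@[np.cos(TA),np.sin(TA)]; y=q@[-np.sin(TA),np.cos(TA)]
w=(abs(X[...,2]-.014)<.003)&(abs(y)<.018)&(x>.11)&(x<.14)&(d>0); print('wall',w.sum(),np.percentile(x[w],[2,50,98]))
k=(X[...,2]>.03)&(X[...,2]<.054)&(abs(y)<.018)&(x>.11)&(x<.125); print('front face x by z',[(z,np.median(x[k&(abs(X[...,2]-z)<.002)]).round(4)) for z in (.034,.040,.046,.052)])
"
```

```text
t 50.45 tcp tray [0.1091 0.0017] z 0.0456 grip 41.18630111217499 tilt [-0.001  0.001]
3974 top z 0.0584 underside rel TCP -0.0192 x [0.0959 0.1189] centre 0.1074 off -0.0017
tilt x,y [-0.03   0.004  0.058]
rot [ 0.0001 -0.0001 -0.0006] n 1 | trans(after rot) [ 0.0001 -0.0001  0.0238] n 1 | trans(before) [ 0.0001 -0.0001  0.0238]
wall 444 [0.12076013 0.12296635 0.12480056]
front face x by z [(0.034, np.float64(0.1176)), (0.04, np.float64(0.1174)), (0.046, np.float64(0.1174)), (0.052, np.float64(0.1174))]
```

View pics/w25c.png

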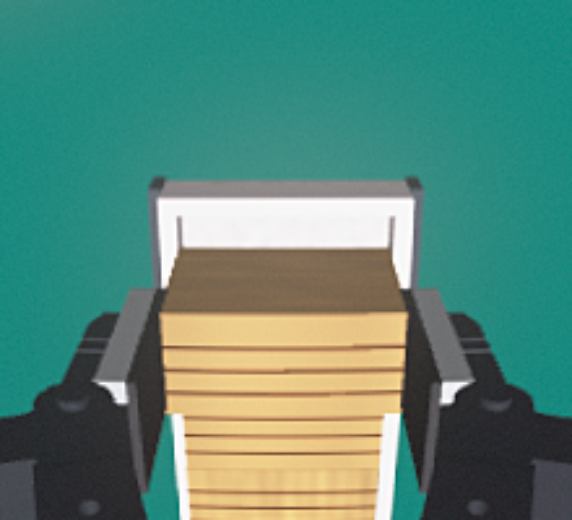

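Crop: the held packer (165–405, 315–410) is square over the last gap, with the tray end wall at row 200 ahead and packer_30 behind it. Lower it.

Call:
jog_arm:
  rows:
    - {"delta_rot": [0, 0, 0], "translation": [-0.0005, 0.0004, 0.01], "hand": 0.04}
    - {"delta_rot": [0, 0, 0], "translation": [0, 0, 0.008], "hand": 0.04}
    - {"delta_rot": [0, 0, 0], "translation": [0, 0, 0.003], "hand": 0.04}
    - {"delta_rot": [0, 0, 0], "translation": [0, 0, 0.001], "hand": 0.04}
    - {"delta_rot": [0, 0, 0], "translation": [0, 0, 0.0005], "hand": 0.04}
    - {"delta_rot": [0, 0, 0], "translation": [0, 0, 0.0], "hand": 0.04}

```text
t: 51.15
ee_pos: [0.5015, -0.167, 0.0225]
tcp_rot: [[0.106, 0.994, -0.002], [0.994, -0.106, 0.001], [0.001, -0.002, -1.0]]
force: [0.6, 0.1, 0.6]
opening: 0.527
grasp_force: 41.2
```

Call:
jog_arm:
  rows:
    - {"delta_rot": [0, 0, 0], "translation": [0, 0, 0.0005], "hand": 0.04}
    - {"delta_rot": [0, 0, 0], "translation": [0, 0, 0], "hand": 0.04}

```text
t: 51.35
ee_pos: [0.5015, -0.167, 0.0221]
tcp_rot: [[0.106, 0.994, -0.002], [0.994, -0.106, 0.001], [0.001, -0.002, -1.0]]
force: [-0.5, 0.2, -0.7]
opening: 0.522
grasp_force: 41.2
```

Call:
jog_arm:
  rows:
    - {"delta_rot": [0, 0, 0], "translation": [0, 0, 0.0007], "hand": 0.04}
    - {"delta_rot": [0, 0, 0], "translation": [0, 0, 0], "hand": 0.07}
    - {"delta_rot": [0, 0, 0], "translation": [0, 0, 0], "hand": 0.07}
    - {"delta_rot": [0, 0, 0], "translation": [0, 0, 0], "hand": 0.07}
    - {"delta_rot": [0, 0, 0], "translation": [0, 0, -0.03], "hand": 0.07}
    - {"delta_rot": [0, 0, 0], "translation": [0, 0, -0.04], "hand": 0.07}
    - {"delta_rot": [0, 0, 0], "translation": [0, 0, -0.04], "hand": 0.07}
    - {"delta_rot": [0, 0, 0], "translation": [0, 0, -0.04], "hand": 0.07}
    - {"delta_rot": [0, 0, 0], "translation": [-0.03, 0, -0.04], "hand": 0.07}
    - {"delta_rot": [0, 0, 0], "translation": [-0.04, 0, 0], "hand": 0.07}

```text
t: 52.35
ee_pos: [0.4975, -0.2378, 0.2176]
tcp_rot: [[0.103, 0.995, 0.009], [0.995, -0.103, -0.005], [-0.004, 0.009, -1.0]]
force: [1.1, -1.6, -0.3]
opening: 0.82
grasp_force: 0.0
```

Call:
jog_arm:
  rows:
    - {"delta_rot": [0, 0, 0], "translation": [0, 0, 0], "hand": 0.07}
    - {"delta_rot": [0, 0, 0], "translation": [0, 0, 0], "hand": 0.07}

```text
t: 52.55
ee_pos: [0.4938, -0.237, 0.2108]
tcp_rot: [[0.108, 0.994, -0.003], [0.994, -0.108, 0.002], [0.002, -0.003, -1.0]]
force: [1.3, 0.5, -0.5]
opening: 0.82
grasp_force: 0.0
```

```bash
python3 chk.py w26
python3 - <<'E'
from h import *
im=cv2.imread('pics/w26.png'); cv2.imwrite('pics/w26c.png',im)
E
```

```text
8261 z [0.0339 0.0353 0.0366] x [-0.1181  0.1162] y [-0.0218  0.0231]
[  4  58  61  54  69  71  60  68  70  70  72  78  68  74  75  77  80  79
  81  77  82  89  89  80  90  88  90  88  97  84 103  92  99  95 108  89
 106 106  93 109 106  91 111 114 105 103 109 116 116 110  96 112 115 118
  98 119 119 115  93 120  30   0]
end wall [0.12077891 0.1229749  0.12418556]
[251.3 166.2] 116 [712.  134.4] [47.8 30.3] 10.4 0.031 [ 30. 200. 234.]
[306.5 182.5] 62 [650.6 -63.7] [16.6 44. ] 9.6 0.032 [ 22.  96. 184.]
[279.  209.1] 167 [554.8  33.8] [45.9 43. ] 0.3 0.032 [ 19. 102. 191.]
[337.3 222.9] 101 [ 502.1 -176.2] [36.8 45.7] 80.8 0.035 [ 17.  95. 200.]
[352.2 228.3] 50 [ 483.5 -229.9] [32.3 29.4] 58.2 0.034 [ 18.  98. 191.]
[374.2 233. ] 24 [ 470.1 -302.5] [35.5 10.2] 79.7 0.033 [ 67.   6. 164.]
[305.6 240. ] 113 [445.6 -60.6] [46.1 29.2] 18.7 0.031 [161.  52. 236.]
[293.6 264.7] 112 [359.4 -17.7] [29.8 45.8] 62.0 0.032 [ 30. 210. 238.]
```

View pics/w26c.png

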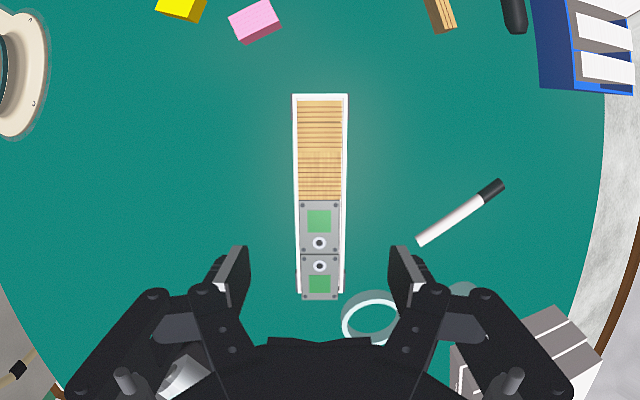

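The tray holds both modules end to end (300–338, 200–300), then the three packers up to the end wall (row 100). All tops sit level at 35 mm, and the bystanders and spare packers are where they were. Handing in.

```bash
python3 -c "
from rig import order
print(order.job_done())"
```

```text
the job is handed in; nothing more can be done
None
```

The jammed module was pushed back up to the shelf and lifted out. It now lies in the tray end to end with the other module, with packers 52, 30 and 22 filling the rest (about 5 mm to spare). The spare packers and the rest of the bench were left alone, and I handed the job in at about 53 s (no verdict was returned).

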